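# Set a measuring slide on its setting master, taking up the play

## Robot

A 7-joint arm with a two-finger parallel gripper is mounted at the origin on a cart in front of the work surface, level with it; the furniture and walls round the work are solid. World frame = base frame: x ahead of the robot, y to its left, z up, the work surface at z = 0. Lengths are in m, angles in degrees, forces in N, time in s.
With the tool pointing down it reaches from about 0.425 to 0.825 m from the base axis. Payload 3.6 kg.
Tool frame: the origin (TCP) lies at the very end of the fingers, on their centre line; the grasp point (between the pads) lies 19 mm behind it; y points along the fingers, x is the direction in which the jaws open and shut, and the axes are right-handed (so a half turn about y gives the same grasp; the last joint's range is limited). The gripper opens to 85 mm and grips with 20 to 120 N. Pads are 22 mm wide; open, the fingers measure 114 mm over their backs; the gripper's body (76 mm by 85 mm) begins 54 mm behind the grasp point. The pads swing forward as they close: fully open they stand 13 mm farther back than shut.
Start: joints at [70.674, 35.231, -0.722, 81.555, 0.464, 63.22, -2.315], TCP at [0.199, -0.619, 0.2] pointing down, gripper open.
Joint ranges: [-178.69, 178.69], [-17.37, 117.87], [-77.05, 75.6], [15.02, 138.74], [-78.02, 258.01], [0.78, 113.62], [-162.83, 162.83]. Speed limits (degrees/s): [159.86, 159.86, 180, 180, 180, 180, 180].

## Interface

Orientations are given as a 3x3 rotation matrix whose columns are the frame's x, y, z axes.
In Python, from bench import bot gives the robot as it stands.
- The arm moves only by the tool drive_tool, never from a script. Its argument "plan" is a list that holds one entry, the list of rows, each a list of 6 numbers: the shift along the tool's x, y, z in cm, then the turn, a rotation vector about the tool's x, y, z in degrees. A call has 1 to 20 rows; each row shifts and turns the pose as measured when the row begins, along the tool's axes as they then stand; what a row does not reach is not made up. A row lasts 1/12 s, in which the tool goes at most 41.7 mm and 7.16 degrees, less where a joint would pass 70% of its speed; a pose out of reach is approached as far as the arm can. A call with a gripper value outside its range is refused whole. "gripper" is the closure in counts, from 0 (fully open) to 255 (shut), set as the call begins (left out, the last holds). The fingers move at their own pace and stop on an object; "squeeze" is the grip in N (left out, the last holds). Time passes only in rows, so rows that do not move let the fingers close. It gives the time, the measured TCP pose, the force and the opening at its end, in the units of the state.
- bot.get_state(): the state, without advancing time (a new reading comes with each control period).
- bot.camera(name): name is "side" or "top" or "wrist"; returns (picture, depth): 400x640x3 uint8, red, green, blue; 400x640 float32, m along the optical axis (not along the pixel's ray), 0 where there is no reading.
- bot.get_calibration(name): a dict with "fx", "fy", "cx", "cy" (pixels), "k1" (the pictures are not rectified: a ray, as slopes to the right and down, at radius r is drawn at 1 + k1 r^2 times it, then the intrinsics apply), "R" (3x3) and "t" (3): a world point X has camera coordinates R X + t; the wrist camera has in their place "hand_eye" (4x4, takes a point from camera to tool coordinates, whose origin is the TCP and whose axes are the tool frame's). Camera axes: x right, y down, z forward; pixel columns grow to the right and rows downward; lengths in m; the calibration is good to about 2 mm. A picture is of the moment at which its call begins: read the wrist's pose just before it. get_calibration takes no time and is no camera call.
- bot.hand_in(): hands the job in, once; it reports no verdict.
The state is a dict: "time_s": time; "qpos": joint angles; "qvel": joint speeds; "joint_efforts": joint torques, N m; "tcp_pos": TCP position; "tcp_rot": TCP orientation; "ft_force": force on the tool from outside, world axes, zero at the start; "wrist_torque": the same for the moment, N m; "finger_gap": opening from 0.0 (shut) to 1.0 (fully open).
Only numpy, scipy, OpenCV 4.12 (cv2) and the standard library are available. Lean on these libraries where they do the work, as an engineer would, in place of code of your own. Each camera call takes 0.05 s, during which the arm holds its last target.

## Task

Set the measuring slide on its steel setting master: pull the carriage by its black post back well clear of the red set mark, and stand the master upright in front of the V of the anvil. Then push the carriage up by the post, only ever from the back, until the master is seated in the V with the post's play fully taken up in the pushing direction; press for a moment with about 10 N on the master, never more than 15 N, and let go without pulling the post back, so that the master stays clamped and the pointer stands at the red mark. Leave the dropper bottles and the counter where they are.

Things in the scene. Friction and masses are not known exactly. Their poses are not given: they have to be found in the camera images.
- stage: Measuring stage, a fixed aluminium plate 270 x 100 x 10 mm lying on the worktop; its top is 10 mm above the worktop. Origin on its underside, below the red set mark. Its +x axis is the slide direction, from the carriage toward the V anvil; the plate reaches from x = -155 to +115 mm, y from -50 to +50 mm. A white scale with black ticks every 5 mm and a 12 mm long red bar (the set mark, centred at x = 0) runs along its +y edge.
- nest (a point): Point on the plate's top (x = +55 mm on the stage) near which the axis of the master stands when it is seated in the V: exactly on the line through this point along the slide, but up to 5 mm nearer or farther along it, as the V insert happens to be clamped. Axes as the stage.
- anvil: Dark steel block, 22 x 50 mm, 31 to 53 mm past the nest, carrying a steel V insert (top 38 mm above the worktop) whose two 45 degree faces open toward the carriage and centre the master; wing ends 3 to 13 mm past the nest. The insert is clamped anywhere within 5 mm either way along the slide (find the seat by feel) and does not give. V, jaw, master: slippery. Origin: plate's top above the stage origin.
- carriage (a joint): Position of the grey carriage (62 x 44 mm, top 34 mm above the worktop) along the stage's x, in m: 0 = pointer on the middle of the red set mark; the jaw touches a seated master at a reading between -0.005 and +0.005, depending on the V insert; grows toward the anvil; range -0.060 to 0.020. It starts past the mark, where there is no room for the master. It stays where it is left: about 4 N to slide it on its rails.
- jaw: Flat steel jaw at the front of the carriage, 44 mm wide, 8 mm thick, its top 38 mm above the worktop. Origin on the plate's top, at x = 0 on the stage when the carriage reads 0; its pushing face is 35 mm ahead of that along x.
- jaw_face (a point): Centre of the jaw's pushing face, 25 mm above the worktop.
- post (a joint): Position of the thumb post in its slot in the carriage, in m: 6 mm of lost motion. 0 = lying at the back of its slot (pulling drags the carriage back); 0.006 = play taken up, pushing forward drives the carriage. In between the post moves with only 0.5 N and the carriage stays still.
- post_grip (a point): Centre of the grip on the black ribbed thumb post, 60 mm above the worktop. The post is 14 x 14 mm, stands 36 mm above the carriage and its top is 73.5 mm above the worktop. Axes as the stage. At carriage 0 and post 0 it is at x = -25 mm on the stage.
- master: Setting master: loose plain steel cylinder with two thin blue bands, 40 mm diameter, 60 mm high, about 0.3 kg. Origin at the centre of its underside, z along its axis.
- dropper: Bystander: white dropper bottle with blue label, 26 mm diameter, 68 mm high. Origin at its underside.
- pink_dropper: Bystander: white dropper bottle with magenta label and cap, 26 mm diameter, 68 mm high. Origin at its underside.
- counter: Bystander: light-coloured hand tally counter, 51 x 56 x 23 mm. Origin at its underside.
Things that resemble listed ones, but are neither listed nor needed, are in the scene too. What is shaped like the master but green or orange is not meant.

How it is judged (in metres and radians):
On the way, in this order (a step that is already met when the one before it is completed fails the run):
1. the carriage is drawn back, at least 12 mm behind the middle of the set mark (value of joint carriage below -0.012 m), for 0.1 s.
2. the master stands upright on the plate within 45 mm of the nest, let go, with the carriage still back (horizontal distance between master and nest below 0.045 m and height (world z) of master between 0.0075 and 0.0125 m and angle between master's own z axis and vertical below 0.1 rad and contact force between the fingers and master below 0.1 N and value of joint carriage below -0.006 m), for 0.2 s.
3. the jaw presses the master into the V anvil with more than 6 N, the play taken up forward (contact force between jaw and master above 6 N and contact force between anvil and master above 4 N and value of joint post above 0.0045 m), for 0.3 s.
At the end, for the whole second after the job is handed in: The master stands upright (within 0.06 rad) on the plate, its axis within 2 mm of the slide line through the nest, still clamped (over 0.5 N) between jaw and anvil; the carriage is within 6.5 mm of the middle of the set mark; the post is within 1.5 mm of the forward end of its play; all at rest (value of joint carriage between -0.0065 and 0.0065 m and value of joint post above 0.0045 m and y of master in the frame of stage between -0.002 and 0.002 m and contact force between each of jaw, anvil and master above 0.5 N and angle between master's own z axis and vertical below 0.06 rad and height (world z) of master between 0.0075 and 0.0125 m and linear speed of master below 0.01 m/s); the robot touches nothing.
It fails at once if the jaw squeezes the master with more than 15 N (contact force between jaw and master above 15 N).
It fails at once if the master is tipped over (angle between master's own z axis and vertical above 0.6 rad).
It fails at once if a bystander (either dropper bottle or the counter) is moved more than 25 mm (distance of any of dropper, pink_dropper, counter from where it was at the start of the episode above 0.025 m).
It also fails if it takes over 67 s, if anything falls off the work surface, if the arm or the gripper's body presses on something with over 40 N, if the wrist force passes 120 N, or if a joint passes its speed limit or range.

## Working session

There is one attempt and no reset: what is moved stays moved. The work goes in short steps, Python scripts to look and compute and a tool call to move; the robot and the scene stay as the last step left them, time stands still between calls to the robot, and variables do not carry over. Pictures are saved under pics/ and viewed, and the job is handed in when it is done.

Besides the shell and the picture viewer there is one more tool, called after ">>>" by a JSON object that holds its "fn" and its "kwargs", one argument or row to a line. drive_tool: Moves the arm, as the interface text tells. Its arguments: {"type":"object","properties":{"plan":{"type":"array","items":{"type":"array","items":{"type":"array","items":{"type":"number"}}}},"gripper":{"type":"number"},"squeeze":{"type":"number"}},"required":["plan"]}

```bash
ls; mkdir -p pics; cat > h.py <<'E'
import numpy as np, cv2
from bench import bot
def snap(n,f):
    p,d=bot.camera(n); cv2.imwrite(f'pics/{f}.png',p[...,::-1]); np.savez(f'pics/{f}.npz',p=p,d=d); return p,d
E
python3 - <<'E'
from h import *
s=bot.get_state(); print(s)
for n in ['side','top','wrist']:
    c=bot.get_calibration(n); print(n,{k:np.round(v,4).tolist() for k,v in c.items()})
    snap(n,n+'0')
E
```

```text
pics
{'time_s': 0.0, 'qpos': array([70.67459318, 35.29147763, -0.72387785, 81.64073429,  0.46591473,
       63.2200486 , -2.31530794]), 'qvel': array([ 0.03315278,  0.00410418,  0.11015032,  0.00857457,  0.07571157,
        0.04112871, -0.0410274 ]), 'joint_efforts': array([ 4.61910088e-05, -4.69228721e+01,  2.59216726e-01, -1.71038836e+01,
        9.98827571e-03,  9.51176626e-03,  5.04250593e-06]), 'tcp_pos': array([ 0.19852729, -0.61805072,  0.19861638]), 'tcp_rot': array([[ 3.05893126e-01, -8.50786226e-04,  9.52065477e-01],
       [-9.52062290e-01,  2.46399101e-03,  3.05894303e-01],
       [-2.60613144e-03, -9.99996602e-01, -5.62835704e-05]]), 'ft_force': array([0.2368173 , 1.22572707, 0.16492466]), 'wrist_torque': array([-0.0109355 , -0.00394374,  0.03134617]), 'finger_gap': 0.9986792182006433}
side {'fx': 452.9521, 'fy': 452.9521, 'cx': 319.6585, 'cy': 198.7803, 'k1': -0.1012, 'R': [[0.9975, -0.0674, 0.0198], [-0.0294, -0.656, -0.7542], [0.0638, 0.7518, -0.6563]], 't': [-0.54, 0.0053, 0.9226]}
top {'fx': 477.347, 'fy': 477.347, 'cx': 319.3391, 'cy': 199.882, 'k1': -0.0604, 'R': [[0.1068, -0.9943, 0.0065], [-0.9722, -0.1058, -0.2087], [0.2082, 0.0159, -0.978]], 't': [-0.1326, 0.5165, 0.953]}
wrist {'fx': 290.1884, 'fy': 290.1884, 'cx': 316.8438, 'cy': 197.292, 'k1': -0.0347, 'hand_eye': [[1.0, 0.0008, -0.0009, 0.0004], [0.0011, -0.2579, 0.9662, -0.1747], [0.0005, -0.9662, -0.2579, 0.0647], [0.0, 0.0, 0.0, 1.0]]}
```

View pics/side0.png

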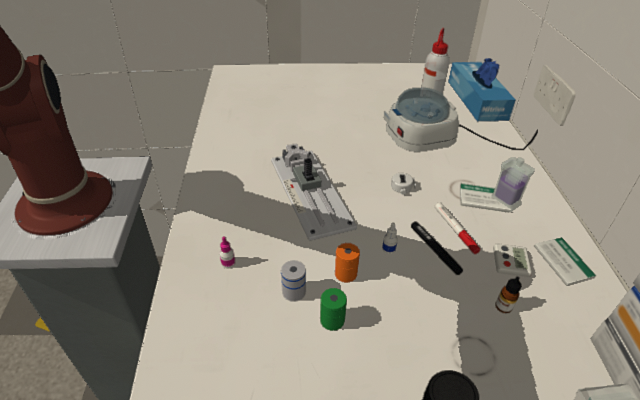

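View pics/top0.png

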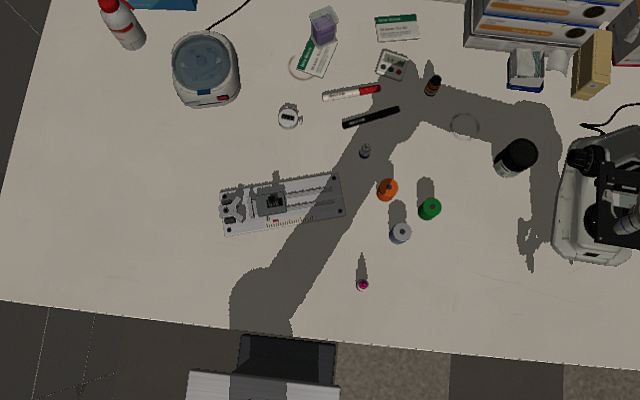

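View pics/wrist0.png

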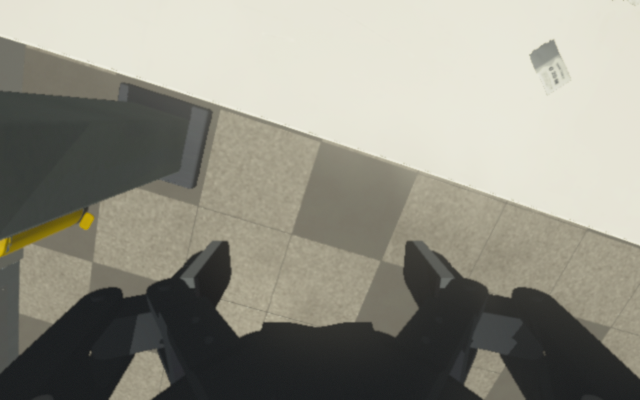

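```bash
cat >> h.py <<'E'
def ray(n,uv,T=None):
    c=bot.get_calibration(n)
    K=np.array([[c['fx'],0,c['cx']],[0,c['fy'],c['cy']],[0,0,1.]])
    xy=cv2.undistortPoints(np.array(uv,float).reshape(-1,1,2),K,np.array([c['k1'],0,0,0,0.]),None,None,None).reshape(-1,2) if False else cv2.undistortPointsIter(np.array(uv,float).reshape(-1,1,2),K,np.array([c['k1'],0,0,0,0.]),np.eye(3),np.eye(3),(3,50,1e-10)).reshape(-1,2)
    d=np.c_[xy,np.ones(len(xy))]
    if n=='wrist':
        H=np.array(c['hand_eye']); tp,tr=T
        R=tr@H[:3,:3]; o=tr@H[:3,3]+tp
        return o,d@R.T
    R=np.array(c['R']);t=np.array(c['t'])
    return -R.T@t, d@R
def atz(n,uv,z,T=None):
    o,d=ray(n,uv,T); return o+d*((z-o[2])/d[:,2])[:,None]
def cloud(n,D,box,T=None):
    r0,r1,c0,c1=box; v,u=np.mgrid[r0:r1,c0:c1]; uv=np.c_[u.ravel(),v.ravel()]
    o,d=ray(n,uv,T); z=D[r0:r1,c0:c1].ravel(); 
    return (o+d*z[:,None]).reshape(r1-r0,c1-c0,3), z.reshape(r1-r0,c1-c0)
def crop(f,box,k,out):
    p=cv2.imread(f'pics/{f}.png'); r0,r1,c0,c1=box
    cv2.imwrite(f'pics/{out}.png',cv2.resize(p[r0:r1,c0:c1],None,fx=k,fy=k,interpolation=cv2.INTER_CUBIC))
E
python3 - <<'E'
from h import *
crop('top0',(165,245,210,355),5,'tcrop')
crop('side0',(135,245,260,365),6,'scrop')
crop('side0',(235,335,270,370),5,'smaster')
for n,box in [('top',(222,243,388,412)),('side',(262,300,280,307))]:
    D=np.load(f'pics/{n}0.npz')['d']; P,z=cloud(n,D,box); Q=P.reshape(-1,3)
    t=Q[Q[:,2]>0.05]; print(n,len(t),t.mean(0),t.min(0),t.max(0), (t[:,:2].min(0)+t[:,:2].max(0))/2, np.percentile(t[:,2],[10,50,90]))
E
```

```text
top 301 [ 0.47842791 -0.25326015  0.06358899] [ 0.31790982 -0.27366332  0.05072118] [ 0.49902973 -0.09242101  1.0406728 ] [ 0.40846978 -0.18304216] [0.05796107 0.06052751 0.06274657]
side 438 [ 0.47980784 -0.258533    0.05973728] [ 0.46076951 -0.72654427  0.05019987] [ 0.49962415 -0.23689295  0.62018684] [ 0.48019683 -0.48171861] [0.05485191 0.05911435 0.06061466]
```

View pics/tcrop.png

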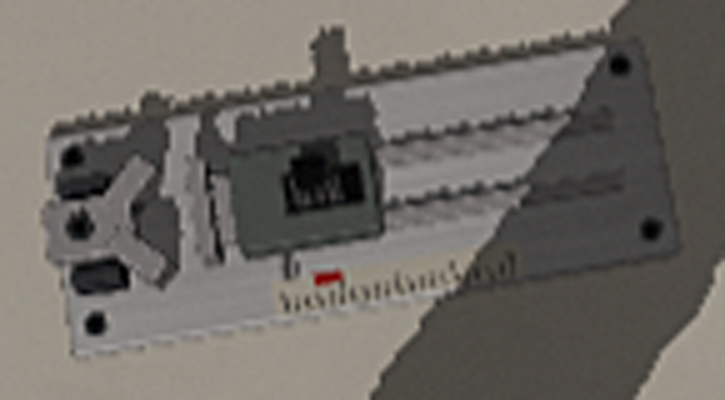

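View pics/scrop.png

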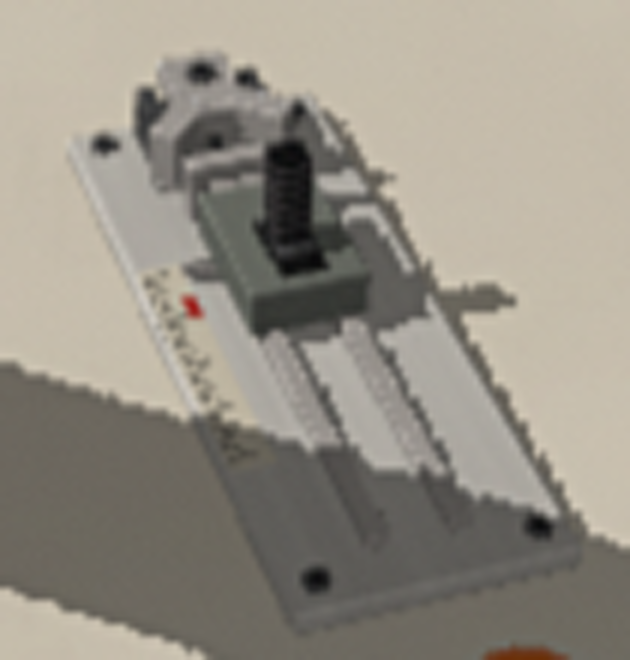

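View pics/smaster.png

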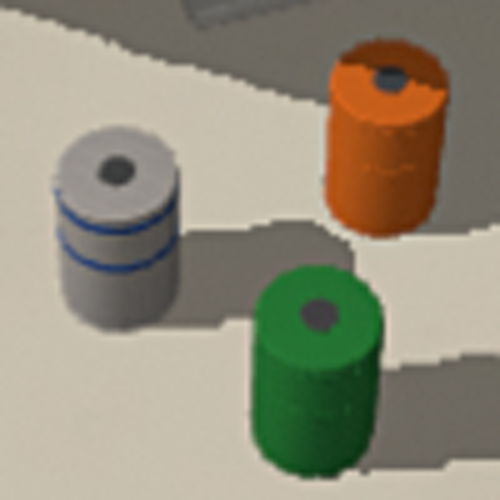

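```bash
python3 - <<'E'
from h import *
def kab(L,W):
    lm,wm=L.mean(0),W.mean(0); H=(L-lm).T@(W-wm); a=np.arctan2(H[0,1]-H[1,0],H[0,0]+H[1,1])
    R=np.array([[np.cos(a),-np.sin(a)],[np.sin(a),np.cos(a)]]); t=wm-R@lm
    print('yaw',np.degrees(a),'t',t,'res mm',np.round((W-(L@R.T+t))*1e3,1).tolist()); return a,t
# top: corners  TL=anvil,-y ; TR ; BR ; BL
L=np.array([[.115,-.05],[-.155,-.05],[-.155,.05],[.115,.05]])
uv=np.array([[50,130],[632,38],[680,248],[75,355]])/5+[210,165]
W=atz('top',uv,0.01)[:,:2]; kab(L,W)
# side: TL(72,135)=anvil +y; BL front (298,618)? =-x,+y ; right (580,545)=-x,-y
uv=np.array([[72,137],[296,615],[580,545]])/6+[260,135]
L2=np.array([[.115,.05],[-.155,.05],[-.155,-.05]])
W=atz('side',uv,0.01)[:,:2]; kab(L2,W)
# red mark
print(atz('top',[[328/5+210,278/5+165]],.01),atz('side',[[192/6+260,306/6+135]],.01))
# master top hole
print('m',atz('top',[[400,231]],.06),atz('side',[[270+116/5,235+171/5]],.06))
# post top
print(atz('top',[[210+308/5,165+163/5]],.0735),atz('side',[[260+287/6,135+152/6]],.0735))
D={n:np.load(f'pics/{n}0.npz')['d'] for n in('top','side')}
print('other', atz('top',[[362,284],[365,150],[387,189],[430,208]],.05)[:,:2])
for n,box in [('top',(170,240,215,350)),('side',(140,240,270,360))]:
    P,z=cloud(n,D[n],box);Q=P.reshape(-1,3);m=(Q[:,2]>.006)&(Q[:,2]<.014);q=Q[m,:2]
    r=cv2.minAreaRect((q*1000).astype(np.float32));print(n,m.sum(),r, np.median(Q[m,2]))
E
```

```text
yaw 105.9952110492516 t [0.5152661  0.02455948] res mm [[1.9, -3.2], [-2.5, 3.8], [0.9, 0.9], [-0.3, -1.5]]
yaw 105.6316741945818 t [0.51781158 0.0246885 ] res mm [[1.3, -2.4], [1.2, 1.3], [-2.5, 1.1]]
[[0.48091396 0.01454586 0.01      ]] [[0.48354264 0.01614479 0.01      ]]
m [[ 0.47908395 -0.25016321  0.06      ]] [[ 0.48057655 -0.25426035  0.06      ]]
[[0.51792525 0.02227589 0.0735    ]] [[0.51710823 0.01979324 0.0735    ]]
other [[ 0.36288329 -0.18211171]
 [ 0.64985687 -0.16315233]
 [ 0.56811759 -0.21750334]
 [ 0.53672873 -0.31191203]]
top 3676 ((514.54345703125, 9.547348022460938), (140.3102264404297, 285.6696472167969), 9.620152473449707) 0.010329746924446326
side 2797 ((520.9029541015625, 6.233306884765625), (100.23338317871094, 272.7947692871094), 15.986831665039062) 0.00966878843766783
```

```bash
cat >> h.py <<'E'
YAW=np.radians(105.8); O=np.array([.516,.0247])
def S2W(p,yaw=None,o=None):
    a=YAW if yaw is None else yaw; o=O if o is None else o
    return o+np.array([[np.cos(a),-np.sin(a)],[np.sin(a),np.cos(a)]])@np.array(p)
def plan(target,yaw,n,pos=None,rot=None):
    s=bot.get_state(); p=s['tcp_pos'];r=s['tcp_rot']
    from scipy.spatial.transform import Rotation as Rn
    Rt=np.array([[np.cos(yaw),0,-np.sin(yaw)],[np.sin(yaw),0,np.cos(yaw)],[0,-1,0]])
    w=Rn.from_matrix(r.T@Rt).as_rotvec(); step=Rn.from_rotvec(w/n); d=(np.array(target)-p)/n
    rr=Rn.from_matrix(r); print('n',n,'total mm',np.round((np.array(target)-p)*1e3,1),'turn',np.degrees(w).round(1))
    for i in range(n):
        print(np.round(rr.inv().apply(d)*100,2).tolist()+np.round(np.degrees(step.as_rotvec()),2).tolist()); rr=rr*step
E
python3 - <<'E'
from h import *
plan([0.47,-0.27,0.24],np.radians(15.8),13)
E
```

```text
n 13 total mm [271.4 348.3  41.1] turn [ -0.1 -88.   -0.1]
[-1.91, -0.31, 2.81, -0.01, -6.77, -0.01]
[-1.57, -0.31, 3.01, -0.01, -6.77, -0.01]
[-1.2, -0.31, 3.18, -0.01, -6.77, -0.01]
[-0.82, -0.31, 3.3, -0.01, -6.77, -0.01]
[-0.43, -0.31, 3.37, -0.01, -6.77, -0.01]
[-0.03, -0.31, 3.4, -0.01, -6.77, -0.01]
[0.38, -0.32, 3.38, -0.01, -6.77, -0.01]
[0.77, -0.32, 3.31, -0.01, -6.77, -0.01]
[1.16, -0.32, 3.19, -0.01, -6.77, -0.01]
[1.52, -0.32, 3.04, -0.01, -6.77, -0.01]
[1.87, -0.32, 2.83, -0.01, -6.77, -0.01]
[2.19, -0.32, 2.59, -0.01, -6.77, -0.01]
[2.48, -0.32, 2.32, -0.01, -6.77, -0.01]
```

>>> {"fn": "drive_tool", "kwargs": {
  "plan": [
    [[-1.9,-0.3,2.8,0,-6.8,0],[-1.6,-0.3,3.0,0,-6.8,0],[-1.2,-0.3,3.2,0,-6.8,0],[-0.8,-0.3,3.3,0,-6.8,0],[-0.4,-0.3,3.4,0,-6.8,0],[0,-0.3,3.4,0,-6.8,0],[0.4,-0.3,3.4,0,-6.8,0],[0.8,-0.3,3.3,0,-6.8,0],[1.2,-0.3,3.2,0,-6.8,0],[1.5,-0.3,3.0,0,-6.8,0],[1.9,-0.3,2.8,0,-6.8,0],[2.2,-0.3,2.6,0,-6.8,0],[2.5,-0.3,2.3,0,-6.8,0]]
  ]
}}

```text
time_s: 1.23
tcp_pos: [0.4611, -0.2556, 0.2315]
tcp_rot: [[0.944, -0.015, -0.329], [0.329, 0.001, 0.944], [-0.014, -1.0, 0.006]]
ft_force: [0.3, -0.2, 0.5]
finger_gap: 1.004
```

```bash
cat >> h.py <<'E'
def wsnap(f):
    s=bot.get_state(); T=(s['tcp_pos'].copy(),s['tcp_rot'].copy()); p,d=snap('wrist',f)
    np.savez(f'pics/{f}.npz',p=p,d=d,tp=T[0],tr=T[1]); print(np.round(T[0],4),'t',s['time_s']); return p,d,T
def wload(f):
    z=np.load(f'pics/{f}.npz'); return z['p'],z['d'],(z['tp'],z['tr'])
E
python3 - <<'E'
from h import *
wsnap('w1')
E
```

```text
[ 0.4611 -0.2556  0.2315] t 1.2333
```

View pics/w1.png

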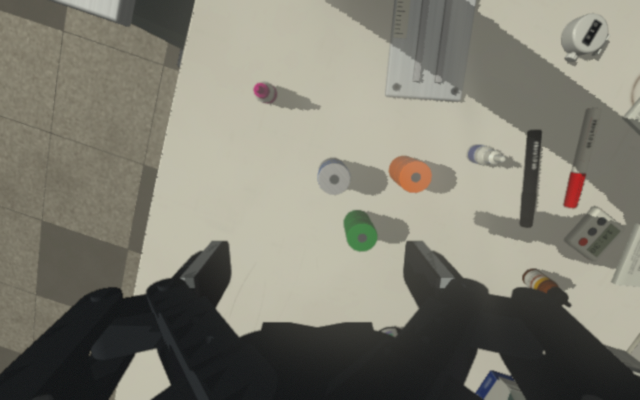

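```bash
python3 - <<'E'
from h import *
_,_,T=wload('w1')
print('master', atz('wrist',[[334,179]],.06,T), 'orange',atz('wrist',[[416,177]],.06,T))
# triangulate master hole from wrist & top & side
def tri(obs):
    A=np.zeros((3,3));b=np.zeros(3)
    for o,d in obs:
        d=d[0]/np.linalg.norm(d[0]);M=np.eye(3)-np.outer(d,d);A+=M;b+=M@o
    return np.linalg.solve(A,b)
print(tri([ray('wrist',[[334,179]],T),ray('top',[[400,231]]),ray('side',[[293.2,269.2]])]))
t=S2W([-.06,0]); plan([t[0],t[1],.23],np.radians(15.8),7)
E
```

```text
master [[ 0.47931863 -0.25272879  0.06      ]] orange [[ 0.57217329 -0.21734958  0.06      ]]
[ 0.4799368  -0.25189783  0.05703836]
n 7 total mm [ 65.3 213.3  -2.6] turn [-0.6  4.4 -0.3]
[1.93, 0.05, 2.54, -0.08, 0.63, -0.04]
[1.9, 0.05, 2.56, -0.08, 0.63, -0.04]
[1.87, 0.05, 2.58, -0.08, 0.63, -0.04]
[1.84, 0.05, 2.6, -0.08, 0.63, -0.04]
[1.81, 0.04, 2.62, -0.08, 0.63, -0.04]
[1.79, 0.04, 2.64, -0.08, 0.63, -0.04]
[1.76, 0.04, 2.66, -0.08, 0.63, -0.04]
```

>>> {"fn": "drive_tool", "kwargs": {
  "plan": [
    [[1.9,0.05,2.5,-0.1,0.6,0],[1.9,0.05,2.6,-0.1,0.6,0],[1.9,0.05,2.6,-0.1,0.6,0],[1.8,0.05,2.6,-0.1,0.6,0],[1.8,0.05,2.6,-0.1,0.6,0],[1.8,0.05,2.6,-0.1,0.6,0],[1.8,0.05,2.7,-0.1,0.6,0],[0,0,0,0,0,0],[0,0,0,0,0,0]]
  ]
}}

```text
time_s: 2.03
tcp_pos: [0.5341, -0.0233, 0.2265]
tcp_rot: [[0.962, -0.006, -0.272], [0.272, -0.002, 0.962], [-0.007, -1.0, -0.001]]
ft_force: [0.2, -1.4, -0.3]
finger_gap: 1.0
```

```bash
python3 - <<'E'
from h import *
wsnap('w2')
E
```

```text
[ 0.5341 -0.0233  0.2265] t 2.0333
```

View pics/w2.png

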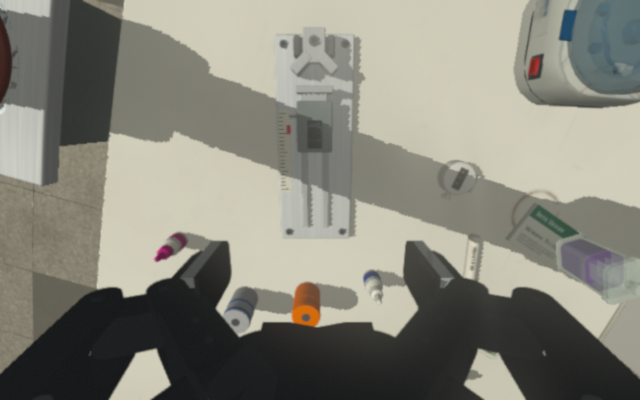

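```bash
python3 - <<'E'
from h import *
crop('w2',(20,150,260,370),5,'w2c'); crop('w2',(130,250,260,370),5,'w2d')
E
```

```text
(no output)
```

View pics/w2c.png

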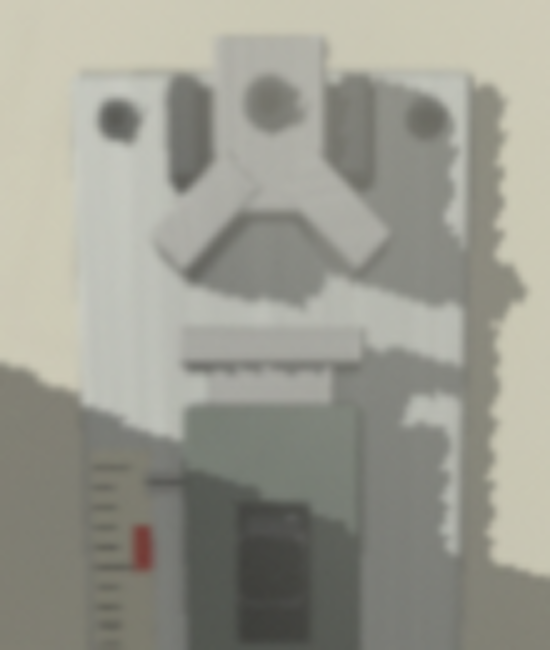

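View pics/w2d.png

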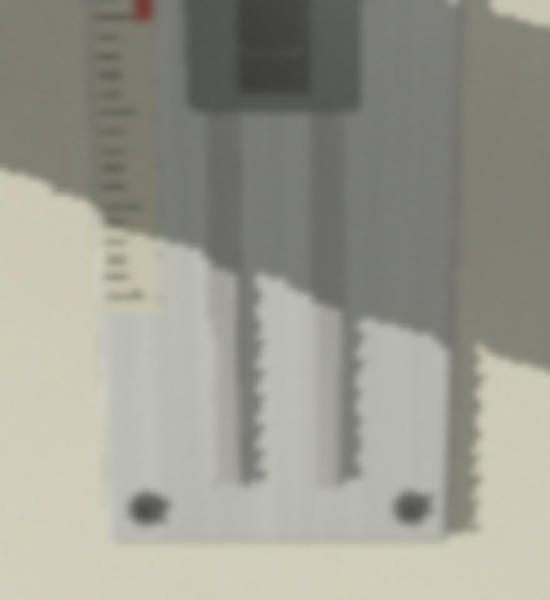

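```bash
python3 - <<'E'
from h import *
exec(open('/dev/stdin').read()) if 0 else None
def kab(L,W):
    lm,wm=L.mean(0),W.mean(0); H=(L-lm).T@(W-wm); a=np.arctan2(H[0,1]-H[1,0],H[0,0]+H[1,1])
    R=np.array([[np.cos(a),-np.sin(a)],[np.sin(a),np.cos(a)]]); t=wm-R@lm
    print('yaw',np.degrees(a),'t',t,'res mm',np.round((W-(L@R.T+t))*1e3,1).tolist()); return a,t
_,D,T=wload('w2')
# wrist: left = world -x?  = stage +y
uv=[[276,35],[354,35],[282.4,238],[349.4,237.6]]
L=np.array([[.115,.05],[.115,-.05],[-.155,.05],[-.155,-.05]])
W=atz('wrist',uv,.01,T)[:,:2]; a,t=kab(L,W)
R=np.array([[np.cos(a),-np.sin(a)],[np.sin(a),np.cos(a)]])
def loc(p): return (np.atleast_2d(p)[:,:2]-t)@R
print('red',loc(atz('wrist',[[260+143/5,20+548/5]],.01,T))*1e3)
P,z=cloud('wrist',D,(105,160,295,340),T); Q=P.reshape(-1,3); m=(Q[:,2]>.060)&(Q[:,2]<.08)
l=loc(Q[m]); print(m.sum(),np.median(Q[m,2]),l.min(0),l.max(0),l.mean(0), Q[m].mean(0))
P,z=cloud('wrist',D,(20,110,290,345),T); Q=P.reshape(-1,3)
for lo,hi in((.034,.042),):
    m=(Q[:,2]>lo)&(Q[:,2]<hi); l=loc(Q[m]); 
    j=l[(l[:,0]<.058)]; v=l[l[:,0]>.058]
    print('jaw',j.min(0),j.max(0),len(j),'V',v.min(0),v.max(0))
E
```

```text
yaw 105.99632099791526 t [0.51611455 0.02672506] res mm [[2.5, -0.7], [-1.6, -2.4], [1.0, 1.6], [-1.9, 1.4]]
red [[-0.26701422 35.26799676]]
167 0.07386191691669375 [-0.00869958 -0.0047026 ] [0.00439524 0.00875258] [-0.00205497  0.00187919] [0.51487443 0.02423179 0.0737179 ]
jaw [ 0.02472601 -0.02021453] [0.05218535 0.0236847 ] 526 V [ 0.06412714 -0.0259975 ] [0.11501748 0.02892027]
```

```bash
sed -i 's/^YAW=.*/YAW=np.radians(105.95); O=np.array([.515,.0258])/' h.py; python3 - <<'E'
from h import *
print(S2W([-.003,0]))
plan([.5160,.0230,.09],YAW-np.pi/2,4)
E
```

```text
[0.5158244  0.02291549]
n 4 total mm [ -18.1   45.1 -136.7] turn [-0.1 -0.1 -0.3]
[-0.11, 3.42, 1.21, -0.02, -0.03, -0.08]
[-0.11, 3.42, 1.21, -0.02, -0.03, -0.08]
[-0.12, 3.42, 1.21, -0.02, -0.03, -0.08]
[-0.12, 3.42, 1.21, -0.02, -0.03, -0.08]
```

>>> {"fn": "drive_tool", "kwargs": {
  "plan": [
    [[-0.1,3.4,1.2,0,0,-0.1],[-0.1,3.4,1.2,0,0,-0.1],[-0.1,3.4,1.2,0,0,-0.1],[-0.1,3.4,1.2,0,0,-0.1],[0,0,0,0,0,0]]
  ]
}}

```text
time_s: 2.5
tcp_pos: [0.521, 0.0154, 0.0889]
tcp_rot: [[0.966, 0.012, -0.258], [0.258, -0.003, 0.966], [0.011, -1.0, -0.006]]
ft_force: [-0.3, 0.5, 0.1]
finger_gap: 1.0
```

```bash
python3 - <<'E'
from h import *
plan([.5160,.0230,.048],YAW-np.pi/2,2)
wsnap('w3'); snap('side','s3'); crop('s3',(60,260,220,420),3,'s3c')
E
```

```text
n 2 total mm [ -5.    7.6 -40.9] turn [ 0.3 -1.   0.6]
[-0.16, 2.04, 0.44, 0.17, -0.5, 0.3]
[-0.15, 2.05, 0.44, 0.17, -0.5, 0.3]
[0.521  0.0154 0.0889] t 2.5
```

View pics/s3c.png

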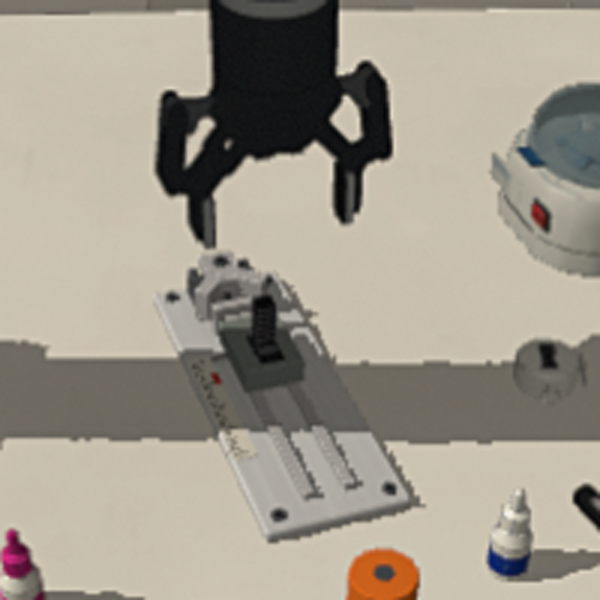

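View pics/w3.png

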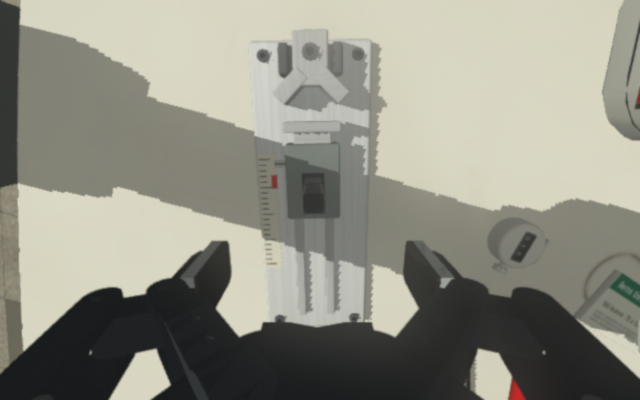

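```bash
python3 - <<'E'
from h import *
_,D,T=wload('w3'); print(T, bot.get_state()['tcp_pos'])
P,z=cloud('wrist',D,(165,215,285,345),T); Q=P.reshape(-1,3); m=(Q[:,2]>.064)&(Q[:,2]<.085)
print(m.sum(),Q[m].mean(0),Q[m].min(0),Q[m].max(0))
v,u=np.nonzero(m.reshape(50,60)); print(u.min()+285,u.max()+285,v.min()+165,v.max()+165)
P,z=cloud('wrist',D,(230,300,150,480),T)
for r,c in((245,222),(245,412),(250,205),(250,430),(270,215)): print(r,c,D[r,c],P[r-230,c-150])
D=np.load('pics/s3.npz')['d']; P,z=cloud('side',D,(100,145,270,345)); Q=P.reshape(-1,3); m=(Q[:,2]>.05)&(Q[:,2]<.2); q=Q[m]; 
print(q[np.argsort(q[:,2])[:10]])
E
```

```text
(array([0.52095143, 0.0153788 , 0.08894785]), array([[ 0.96609957,  0.01169527, -0.2579047 ],
       [ 0.25795325, -0.00282663,  0.96615327],
       [ 0.01057043, -0.99992761, -0.00574764]])) [0.52608735 0.01355927 0.09382605]
473 [0.51503892 0.02522628 0.07291356] [0.50644198 0.01566583 0.06441516] [0.5242183  0.03264579 0.07609234]
302 323 190 212
245 222 0.1303539 [0.47582374 0.01444249 0.14267052]
245 412 0.13097496 [0.55892943 0.03640389 0.14306547]
250 205 0.12411661 [0.47046202 0.01355115 0.14893202]
250 430 0.123234354 [0.56358236 0.03886243 0.15082718]
270 215 0.12159308 [0.47724289 0.0080851  0.15352348]
[[ 0.47614692  0.00094279  0.1366168 ]
 [ 0.56799385  0.01829383  0.13672806]
 [ 0.47985987 -0.00702565  0.13727681]
 [ 0.47796548 -0.00707755  0.13736399]
 [ 0.56455604  0.02416286  0.13765744]
 [ 0.56318082  0.0310975   0.13790495]
 [ 0.48175245 -0.00804689  0.13791007]
 [ 0.56586946  0.01767672  0.13948176]
 [ 0.56977173  0.01753728  0.13948355]
 [ 0.47802156 -0.00713003  0.13966898]]
```

```bash
python3 - <<'E'
from h import *
crop('s3',(70,180,250,370),6,'s3d')
E
```

```text
(no output)
```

View pics/s3d.png

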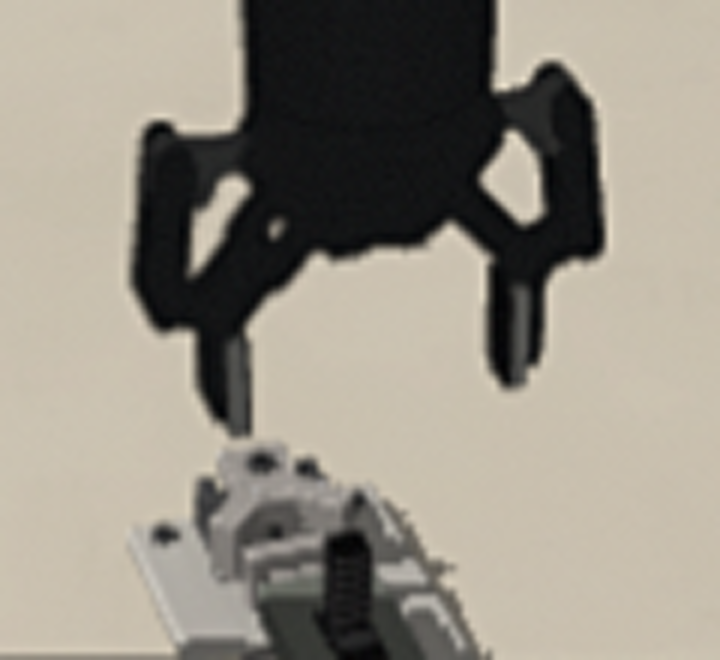

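>>> {"fn": "drive_tool", "kwargs": {
  "plan": [
    [[0,0,0,0,0,0],[0,0,0,0,0,0]]
  ]
}}

```text
time_s: 2.77
tcp_pos: [0.5296, 0.0108, 0.0975]
tcp_rot: [[0.968, 0.029, -0.25], [0.251, -0.005, 0.968], [0.027, -1.0, -0.012]]
ft_force: [-0.1, 0.8, 0.7]
finger_gap: 1.001
```

```bash
python3 - <<'E'
from h import *
for i in range(3):
    s=bot.get_state(); print(s['time_s'],s['tcp_pos'],s['qpos'].round(2),s['qvel'].round(2),s['ft_force'].round(2))
    bot.camera('wrist')
E
```

```text
2.7667 [0.52957365 0.01082286 0.09746232] [ 12.49  33.29 -24.49 109.38  21.53  40.14 -10.25] [ 1.46 -1.76 -0.12 -2.47 -0.29  0.72  0.7 ] [-0.12  0.81  0.67]
2.8167 [0.53025359 0.01070652 0.09792975] [ 12.49  33.26 -24.49 109.33  21.55  40.12 -10.26] [-0.34  0.07 -0.23  0.4   0.05 -0.57 -0.2 ] [0.09 0.59 1.62]
2.8667 [0.52997805 0.01106592 0.0976908 ] [ 12.47  33.27 -24.5  109.37  21.55  40.09 -10.28] [-0.46  0.27 -0.24  0.93 -0.07 -0.24 -0.28] [-0.16  0.36  0.51]
```

>>> {"fn": "drive_tool", "kwargs": {
  "plan": [
    [[0,0,0,0,0,0],[0,0,0,0,0,0],[0,0,0,0,0,0],[0,0,0,0,0,0],[0,0,0,0,0,0],[0,0,0,0,0,0]]
  ],
  "gripper": 210,
  "squeeze": 30
}}

```text
time_s: 3.42
tcp_pos: [0.5311, 0.0107, 0.1]
tcp_rot: [[0.968, 0.034, -0.25], [0.25, -0.005, 0.968], [0.032, -0.999, -0.014]]
ft_force: [-0.2, -0.5, -0.3]
finger_gap: 0.181
```

```bash
python3 - <<'E'
from h import *
s=bot.get_state();print(s['tcp_pos'],s['finger_gap'])
snap('side','s4');crop('s4',(70,180,250,370),6,'s4d')
wsnap('w4')
E
```

```text
[0.53109824 0.01069947 0.09998694] 0.18135512061768924
[0.5311 0.0107 0.1   ] t 3.4667
```

View pics/s4d.png

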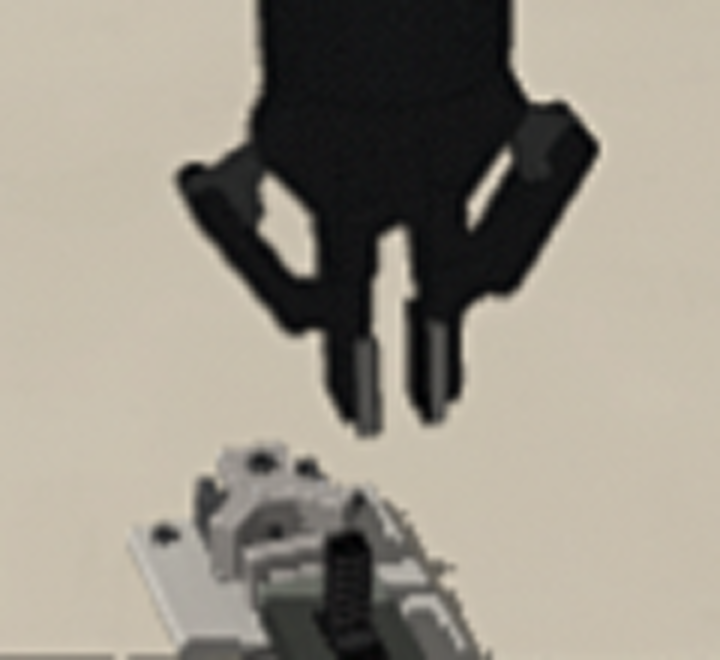

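View pics/w4.png

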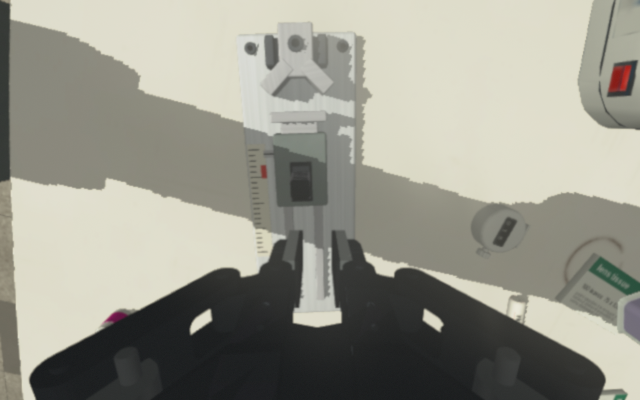

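```bash
python3 - <<'E'
from h import *
_,D,T=wload('w4'); H=np.array(bot.get_calibration('wrist')['hand_eye'])
I=(np.eye(3),np.zeros(3))
P,z=cloud('wrist',D,(225,330,270,365),(np.zeros(3),np.eye(3)))
Q=P.reshape(-1,3); m=(z.ravel()>.05)&(Q[:,1]<.0)&(z.ravel()<.2)
q=Q[m]; print('tool coords extremes', q.min(0),q.max(0)); i=np.argsort(-q[:,1])[:8]; print(q[i].round(4))
for r in (233,236,240,250,260): print(r,D[r,296:303].round(3),D[r,335:342].round(3))
P,z=cloud('side',np.load('pics/s4.npz')['d'],(120,146,300,330)); Q=P.reshape(-1,3); m=(Q[:,2]>.05)&(Q[:,2]<.3)
q=(Q[m]-T[0])@T[1]; i=np.argsort(-q[:,1])[:8]; print(q[i].round(4))
E
```

```text
tool coords extremes [-0.02183561 -0.11725295 -0.01184506] [ 0.0206886  -0.03244228  0.01778167]
[[-0.0082 -0.0324  0.0081]
 [ 0.007  -0.0325  0.0087]
 [ 0.007  -0.033   0.0066]
 [ 0.0069 -0.0331  0.0083]
 [-0.0082 -0.0331  0.0089]
 [ 0.0069 -0.0335  0.0079]
 [ 0.0069 -0.0335  0.0074]
 [-0.0082 -0.0335  0.0074]]
233 [0.145 0.144 0.144 0.144 0.143 0.146 0.151] [0.143 0.144 0.143 0.144 0.144 0.145 0.145]
236 [0.14  0.14  0.141 0.139 0.14  0.141 0.151] [0.14  0.141 0.14  0.141 0.141 0.14  0.141]
240 [0.135 0.137 0.135 0.136 0.136 0.141 0.15 ] [0.134 0.135 0.135 0.136 0.136 0.135 0.136]
250 [0.127 0.125 0.126 0.127 0.132 0.14  0.151] [0.125 0.126 0.125 0.125 0.126 0.125 0.126]
260 [0.115 0.117 0.117 0.126 0.133 0.142 0.15 ] [0.118 0.117 0.116 0.116 0.116 0.117 0.116]
[[ 0.0089 -0.03   -0.0053]
 [-0.0133 -0.0307  0.0015]
 [ 0.0096 -0.0309 -0.0033]
 [-0.0101 -0.0309 -0.0075]
 [ 0.0089 -0.0318  0.0068]
 [ 0.0098 -0.0321 -0.009 ]
 [-0.0125 -0.0325 -0.0091]
 [ 0.008  -0.0327 -0.0019]]
```

```bash
python3 - <<'E'
from h import *
plan([.5155,.0235,.050],YAW-np.pi/2,6)
E
```

```text
n 6 total mm [-15.6  12.8 -49.9] turn [ 0.8 -1.5  1.8]
[-0.22, 0.82, 0.28, 0.13, -0.25, 0.3]
[-0.22, 0.82, 0.28, 0.13, -0.25, 0.3]
[-0.21, 0.82, 0.28, 0.13, -0.25, 0.3]
[-0.21, 0.83, 0.28, 0.13, -0.25, 0.3]
[-0.2, 0.83, 0.28, 0.13, -0.25, 0.3]
[-0.2, 0.83, 0.28, 0.13, -0.25, 0.3]
```

>>> {"fn": "drive_tool", "kwargs": {
  "plan": [
    [[-0.4,0,0.5,0.2,-0.4,0.5],[-0.4,0,0.5,0.2,-0.4,0.5],[-0.4,0,0.4,0.2,-0.4,0.4],[-0.1,0.6,0.2,0.2,-0.3,0.4],[0,1.0,0,0,0,0],[0,1.0,0,0,0,0],[0,1.0,0,0,0,0],[0,0.7,0,0,0,0],[0,0.3,0,0,0,0],[0,0,0,0,0,0],[0,0,0,0,0,0]]
  ],
  "gripper": 90
}}

```text
time_s: 4.43
tcp_pos: [0.5107, 0.0246, 0.0465]
tcp_rot: [[0.96, -0.008, -0.279], [0.279, 0.001, 0.96], [-0.008, -1.0, 0.003]]
ft_force: [0.5, 0.6, -0.3]
finger_gap: 0.646
```

```bash
python3 - <<'E'
from h import *
plan([.5155,.0235,.048],YAW-np.pi/2,2)
E
```

```text
n 2 total mm [ 4.8 -1.1  1.5] turn [-0.2  0.3 -0.4]
[0.21, -0.08, -0.12, -0.09, 0.13, -0.22]
[0.21, -0.08, -0.12, -0.09, 0.13, -0.22]
```

>>> {"fn": "drive_tool", "kwargs": {
  "plan": [
    [[0.3,0,0,0,0,-0.2],[0.2,0,0,0,0,-0.2],[0,0,0,0,0,0]]
  ]
}}

```text
time_s: 4.68
tcp_pos: [0.5166, 0.0261, 0.047]
tcp_rot: [[0.96, 0.001, -0.279], [0.279, 0.003, 0.96], [0.001, -1.0, 0.003]]
ft_force: [1.1, 0.3, 0.7]
finger_gap: 0.645
```

```bash
python3 - <<'E'
from h import *
print(bot.get_state()['tcp_pos'])
snap('side','s5');crop('s5',(90,200,250,370),6,'s5d')
E
```

```text
[0.51664881 0.02613913 0.04695142]
```

View pics/s5d.png

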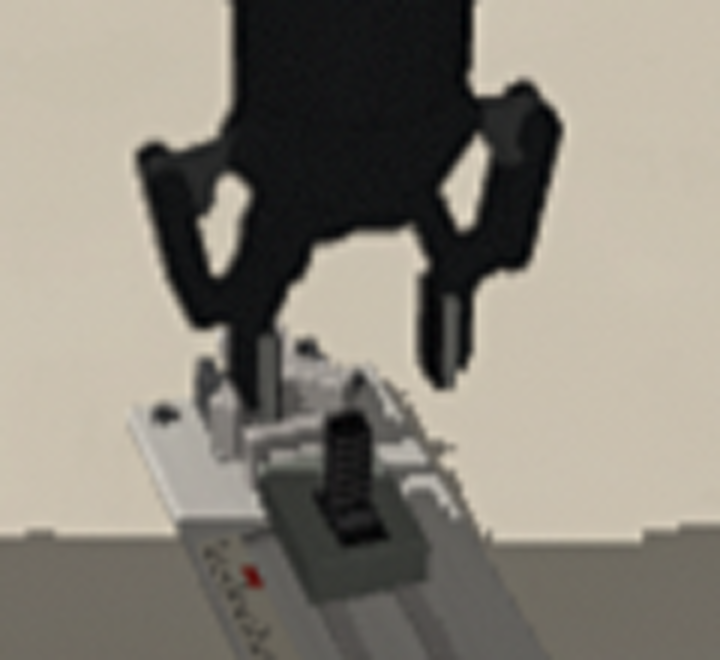

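>>> {"fn": "drive_tool", "kwargs": {
  "plan": [
    [[-0.1,0.8,-0.2,0,0.2,0],[0,0.8,0,0,0,0],[0,0.6,0,0,0,0],[0,0,0,0,0,0]]
  ]
}}

```text
time_s: 5.07
tcp_pos: [0.517, 0.0235, 0.0239]
tcp_rot: [[0.962, 0.003, -0.275], [0.275, 0.003, 0.962], [0.004, -1.0, 0.002]]
ft_force: [-0.2, -1.0, -0.2]
finger_gap: 0.644
```

>>> {"fn": "drive_tool", "kwargs": {
  "plan": [
    [[-0.1,0.7,0,0,0,0],[0,0,0,0,0,0],[0,0,0,0,0,0],[0,0,0,0,0,0],[0,0,0,0,0,0],[0,0,0,0,0,0]]
  ],
  "gripper": 255,
  "squeeze": 25
}}

```text
time_s: 5.57
tcp_pos: [0.5162, 0.0236, 0.0151]
tcp_rot: [[0.961, 0.003, -0.275], [0.275, 0.003, 0.961], [0.003, -1.0, 0.002]]
ft_force: [0.8, -0.5, -0.9]
finger_gap: 0.16
```

```bash
python3 - <<'E'
from h import *
print(bot.get_state()['tcp_pos'])
snap('side','s6');crop('s6',(90,200,250,370),6,'s6d')
E
```

```text
[0.51621802 0.02363441 0.01512126]
```

View pics/s6d.png

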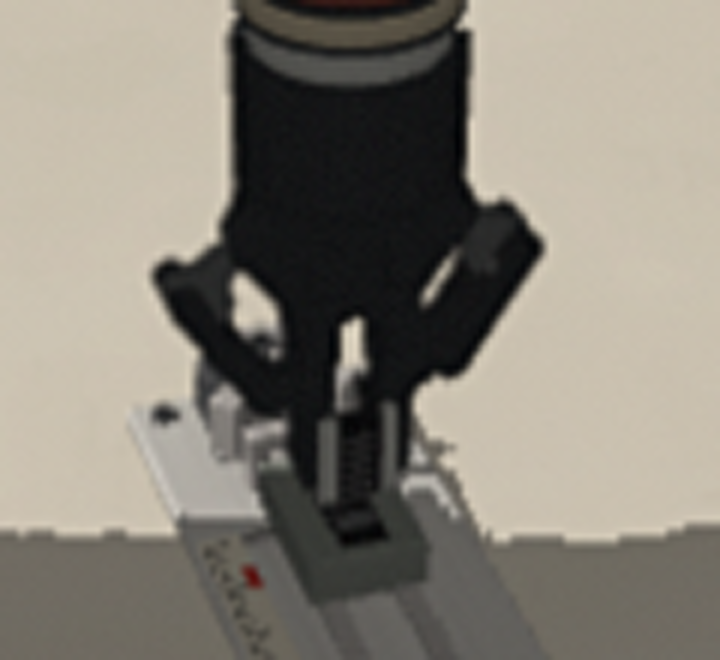

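The post is gripped (gap 0.16 is about 14 mm). The fingertips really sit about 31 mm behind the reported TCP, and I'll allow for that from here on. Next I pull the carriage back.

>>> {"fn": "drive_tool", "kwargs": {
  "plan": [
    [[0,0,-0.6,0,0,0],[0,0,-0.8,0,0,0],[0,0,-0.8,0,0,0],[0,0,-0.8,0,0,0],[0,0,-0.8,0,0,0],[0,0,-0.8,0,0,0],[0,0,-0.8,0,0,0],[0,0,-0.7,0,0,0]]
  ]
}}

```text
time_s: 6.28
tcp_pos: [0.532, -0.0311, 0.0151]
tcp_rot: [[0.96, -0.001, -0.281], [0.281, 0.014, 0.96], [0.004, -1.0, 0.014]]
ft_force: [-0.7, 4.3, 1.0]
finger_gap: 0.159
```

>>> {"fn": "drive_tool", "kwargs": {
  "plan": [
    [[0,0,-0.7,0,0,0],[0,0,-0.5,-0.3,0.2,0],[0,0,0,0,0,0],[0,0,0,0,0,0]]
  ]
}}

```text
time_s: 6.62
tcp_pos: [0.5368, -0.0476, 0.0151]
tcp_rot: [[0.962, 0.002, -0.274], [0.274, 0.007, 0.962], [0.004, -1.0, 0.006]]
ft_force: [-0.8, 3.9, 0.9]
finger_gap: 0.158
```

>>> {"fn": "drive_tool", "kwargs": {
  "plan": [
    [[0,0,0,0,0,0],[0,0,0,0,0,0],[0,0,0,0,0,0],[0,-0.8,0,0,0,0],[0,-2,0,0,0,0],[0,-3,0,0,0,0],[0,-3,0,0,0,0],[0,-1,0,0,0,0]]
  ],
  "gripper": 50
}}

```text
time_s: 7.28
tcp_pos: [0.5339, -0.0561, 0.115]
tcp_rot: [[0.963, -0.007, -0.271], [0.271, -0.004, 0.963], [-0.008, -1.0, -0.002]]
ft_force: [0.4, 0.6, 0.8]
finger_gap: 0.806
```

```bash
python3 - <<'E'
from h import *
wsnap('w7'); snap('top','t7'); crop('t7',(165,245,210,355),5,'t7c')
E
```

```text
[ 0.5339 -0.0561  0.115 ] t 7.2833
```

View pics/w7.png

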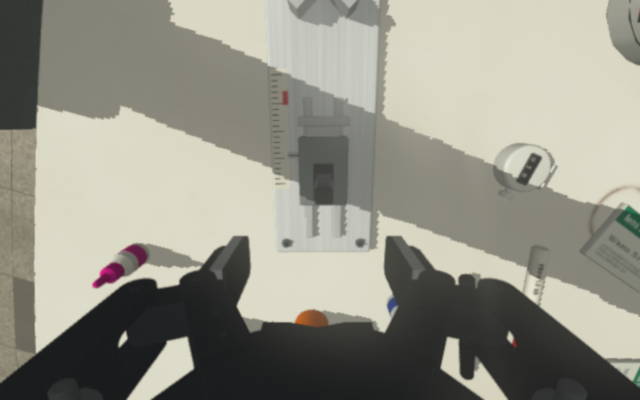

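View pics/t7c.png

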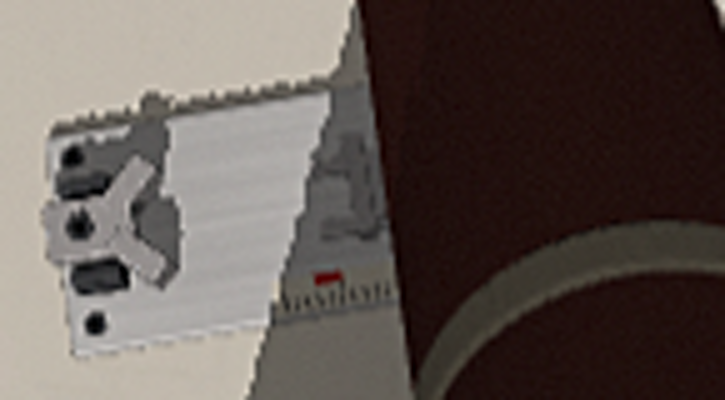

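```bash
python3 - <<'E'
from h import *
plan([.4797,-.2525,.10],YAW-np.pi/2,7)
E
```

```text
n 7 total mm [ -54.  -196.2  -13.6] turn [ 0.1 -0.3 -0.5]
[-1.5, 0.21, -2.49, 0.02, -0.04, -0.07]
[-1.5, 0.21, -2.49, 0.02, -0.04, -0.07]
[-1.5, 0.21, -2.49, 0.02, -0.04, -0.07]
[-1.5, 0.21, -2.49, 0.02, -0.04, -0.07]
[-1.51, 0.2, -2.49, 0.02, -0.04, -0.07]
[-1.51, 0.2, -2.48, 0.02, -0.04, -0.07]
[-1.51, 0.2, -2.48, 0.02, -0.04, -0.07]
```

>>> {"fn": "drive_tool", "kwargs": {
  "plan": [
    [[-1.5,0.2,-2.5,0,0,-0.1],[-1.5,0.2,-2.5,0,0,-0.1],[-1.5,0.2,-2.5,0,0,-0.1],[-1.5,0.2,-2.5,0,0,-0.1],[-1.5,0.2,-2.5,0,0,-0.1],[-1.5,0.2,-2.3,0,0,0],[-1,0.1,-1.5,0,0,0],[-0.3,0,-0.5,0,0,0],[0,0,0,0,0,0],[0,0,0,0,0,0]]
  ],
  "gripper": 60
}}

```text
time_s: 8.22
tcp_pos: [0.4717, -0.2524, 0.0925]
tcp_rot: [[0.961, -0.013, -0.275], [0.275, 0.002, 0.961], [-0.012, -1.0, 0.005]]
ft_force: [-0.3, -0.5, -0.2]
finger_gap: 0.766
```

```bash
python3 - <<'E'
from h import *
wsnap('w8');snap('side','s8');crop('s8',(180,360,210,420),3.5,'s8c')
plan([.4797,-.2525,.04],YAW-np.pi/2,6)
E
```

```text
[ 0.4717 -0.2524  0.0925] t 8.2167
n 6 total mm [  7.2  -1.2 -52.9] turn [-0.3  0.2 -0.6]
[0.12, 0.88, -0.06, -0.05, 0.03, -0.1]
[0.12, 0.88, -0.06, -0.05, 0.03, -0.1]
[0.12, 0.88, -0.06, -0.05, 0.03, -0.1]
[0.12, 0.88, -0.05, -0.05, 0.03, -0.1]
[0.11, 0.88, -0.05, -0.05, 0.03, -0.1]
[0.11, 0.88, -0.05, -0.05, 0.03, -0.1]
```

View pics/w8.png

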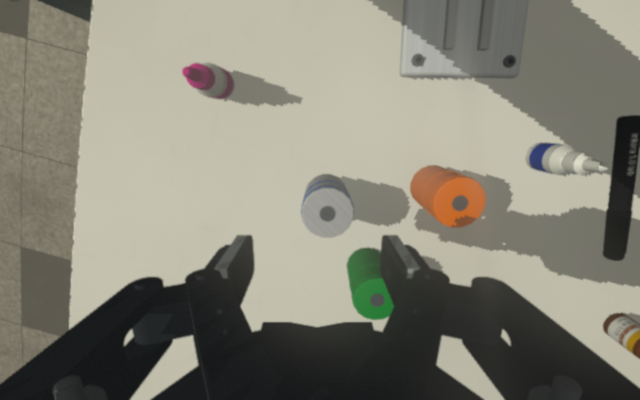

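View pics/s8c.png

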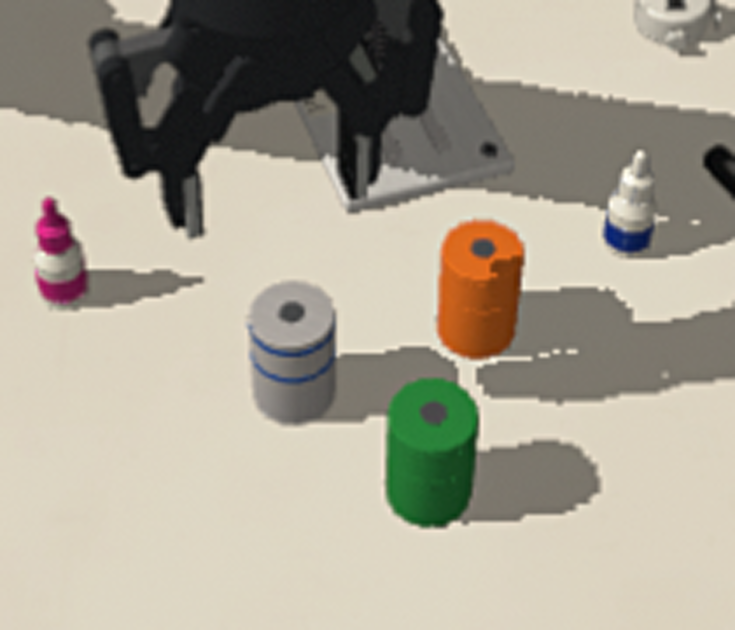

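```bash
python3 - <<'E'
from h import *
_,D,T=wload('w8'); print(atz('wrist',[[328,214]],.06,T))
P,z=cloud('wrist',D,(185,240,298,358),T);Q=P.reshape(-1,3);m=(Q[:,2]>.052)&(Q[:,2]<.068);print(m.sum(),np.median(Q[m],0),Q[m].min(0),Q[m].max(0))
E
```

```text
[[ 0.47982906 -0.2533709   0.06      ]]
2171 [ 0.47829757 -0.25141373  0.06054197] [ 0.45878281 -0.27258378  0.05214344] [ 0.49874144 -0.23275793  0.06292436]
```

>>> {"fn": "drive_tool", "kwargs": {
  "plan": [
    [[0.4,0,-0.1,0,0,-0.3],[0.3,1,-0.1,0,0,-0.3],[0,1.2,0,0,0,0],[0,1.2,0,0,0,0],[0,0.8,0,0,0,0],[0,0.4,0,0,0,0],[0,0,0,0,0,0],[0,0,0,0,0,0]]
  ]
}}

```text
time_s: 8.98
tcp_pos: [0.4869, -0.2408, 0.0441]
tcp_rot: [[0.956, 0.006, -0.293], [0.293, 0.009, 0.956], [0.008, -1.0, 0.007]]
ft_force: [0.7, -0.1, -0.4]
finger_gap: 0.769
```

```bash
python3 - <<'E'
from h import *
plan([.4792,-.2528,.001],YAW-np.pi/2,5)
E
```

```text
n 5 total mm [ -7.7 -12.  -43.1] turn [-0.4  1.1  0.5]
[-0.22, 0.86, -0.19, -0.08, 0.22, 0.09]
[-0.22, 0.86, -0.19, -0.08, 0.22, 0.09]
[-0.22, 0.86, -0.19, -0.08, 0.22, 0.09]
[-0.22, 0.86, -0.19, -0.08, 0.22, 0.09]
[-0.22, 0.86, -0.19, -0.08, 0.22, 0.09]
```

>>> {"fn": "drive_tool", "kwargs": {
  "plan": [
    [[-0.4,0,-0.4,0,0.3,0.2],[-0.4,0,-0.3,-0.2,0.4,0.2],[-0.2,0,-0.2,-0.2,0.3,0],[0,0,0,0,0,0]]
  ]
}}

```text
time_s: 9.32
tcp_pos: [0.4803, -0.2538, 0.0452]
tcp_rot: [[0.961, 0.003, -0.275], [0.275, -0.002, 0.961], [0.002, -1.0, -0.002]]
ft_force: [-1.5, -0.8, 0.2]
finger_gap: 0.764
```

```bash
python3 - <<'E'
from h import *
plan([.4792,-.2528,.001],YAW-np.pi/2,5)
E
```

```text
n 5 total mm [ -1.1   1.  -44.2] turn [0.1 0.  0.1]
[-0.02, 0.88, 0.03, 0.03, 0.0, 0.03]
[-0.02, 0.88, 0.03, 0.03, 0.0, 0.03]
[-0.02, 0.88, 0.03, 0.03, 0.0, 0.03]
[-0.02, 0.88, 0.03, 0.03, 0.0, 0.03]
[-0.02, 0.88, 0.03, 0.03, 0.0, 0.03]
```

>>> {"fn": "drive_tool", "kwargs": {
  "plan": [
    [[0,0.6,0,0,0,0],[0,0.8,0,0,0,0],[0,0.8,0,0,0,0],[0,0.8,0,0,0,0],[0,0.6,0,0,0,0],[0,0.3,0,0,0,0],[0,0,0,0,0,0]]
  ]
}}

```text
time_s: 9.9
tcp_pos: [0.4801, -0.2545, 0.0021]
tcp_rot: [[0.962, 0.003, -0.274], [0.274, -0.002, 0.962], [0.003, -1.0, -0.003]]
ft_force: [-0.3, -0.4, 0.6]
finger_gap: 0.762
```

```bash
python3 - <<'E'
from h import *
plan([.4792,-.2528,.001],YAW-np.pi/2,1)
snap('side','s9');crop('s9',(180,340,210,370),4,'s9c')
E
```

```text
n 1 total mm [-0.9  1.7 -1.1] turn [ 0.2 -0.1  0.1]
[-0.04, 0.11, 0.19, 0.15, -0.06, 0.14]
```

View pics/s9c.png

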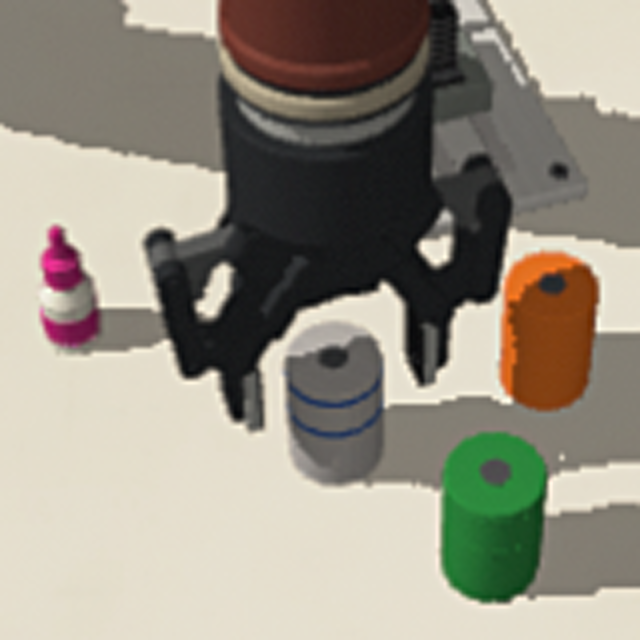

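>>> {"fn": "drive_tool", "kwargs": {
  "plan": [
    [[0,0,0.2,0,0,0],[0,0,0,0,0,0],[0,0,0,0,0,0],[0,0,0,0,0,0],[0,0,0,0,0,0]]
  ],
  "gripper": 255,
  "squeeze": 30
}}

```text
time_s: 10.37
tcp_pos: [0.4796, -0.252, 0.0024]
tcp_rot: [[0.962, 0.003, -0.274], [0.274, -0.002, 0.962], [0.003, -1.0, -0.003]]
ft_force: [0.1, 0.8, -2.3]
finger_gap: 0.455
```

>>> {"fn": "drive_tool", "kwargs": {
  "plan": [
    [[0,-0.4,0,0,0,0],[0,-0.8,0,0,0,0],[0,-1.5,0,0,0,0],[0,-2,0,0,0,0],[0,-2,0,0,0,0],[0,-2,0,0,0,0],[0,-1.2,0,0,0,0],[0,-0.4,0,0,0,0],[0,0,0,0,0,0]]
  ]
}}

```text
time_s: 11.12
tcp_pos: [0.4774, -0.2514, 0.1131]
tcp_rot: [[0.962, 0.001, -0.274], [0.274, -0.001, 0.962], [0.0, -1.0, -0.001]]
ft_force: [-0.1, -0.1, -2.4]
finger_gap: 0.454
```

```bash
python3 - <<'E'
from h import *
t=S2W([.040,0]);print(t)
plan([t[0],t[1],.11],YAW-np.pi/2,14)
E
```

```text
[0.50400806 0.06426007]
n 14 total mm [ 26.6 315.7  -3.1] turn [ 0.1 -0.   0. ]
[0.8, 0.02, 2.12, 0.01, -0.0, 0.0]
[0.8, 0.02, 2.12, 0.01, -0.0, 0.0]
[0.8, 0.02, 2.12, 0.01, -0.0, 0.0]
[0.8, 0.02, 2.12, 0.01, -0.0, 0.0]
[0.8, 0.02, 2.12, 0.01, -0.0, 0.0]
[0.8, 0.02, 2.12, 0.01, -0.0, 0.0]
[0.8, 0.02, 2.12, 0.01, -0.0, 0.0]
[0.8, 0.02, 2.12, 0.01, -0.0, 0.0]
[0.8, 0.02, 2.12, 0.01, -0.0, 0.0]
[0.8, 0.02, 2.12, 0.01, -0.0, 0.0]
[0.8, 0.02, 2.12, 0.01, -0.0, 0.0]
[0.8, 0.02, 2.12, 0.01, -0.0, 0.0]
[0.8, 0.02, 2.12, 0.01, -0.0, 0.0]
[0.8, 0.02, 2.12, 0.01, -0.0, 0.0]
```

>>> {"fn": "drive_tool", "kwargs": {
  "plan": [
    [[0.6,0,1.6,0,0,0],[0.8,0,2.1,0,0,0],[0.8,0,2.1,0,0,0],[0.8,0,2.1,0,0,0],[0.8,0,2.1,0,0,0],[0.8,0,2.1,0,0,0],[0.8,0,2.1,0,0,0],[0.8,0,2.1,0,0,0],[0.8,0,2.1,0,0,0],[0.8,0,2.1,0,0,0],[0.8,0,2.1,0,0,0],[0.8,0,2.1,0,0,0],[0.6,0,1.6,0,0,0],[0.3,0,0.8,0,0,0],[0.1,0,0.3,0,0,0],[0,0,0,0,0,0],[0,0,0,0,0,0],[0,0,0,0,0,0]]
  ]
}}

```text
time_s: 12.62
tcp_pos: [0.494, 0.0477, 0.1008]
tcp_rot: [[0.964, -0.023, -0.266], [0.266, -0.004, 0.964], [-0.023, -1.0, 0.003]]
ft_force: [-0.1, -0.2, -3.1]
finger_gap: 0.462
```

```bash
python3 - <<'E'
from h import *
t=S2W([.040,0])
plan([t[0],t[1],.06],YAW-np.pi/2,4)
wsnap('w10')
E
```

```text
n 4 total mm [ 10.   16.5 -40.8] turn [-0.2 -0.5 -1.3]
[0.37, 1.01, 0.33, -0.04, -0.13, -0.33]
[0.37, 1.01, 0.33, -0.04, -0.13, -0.33]
[0.36, 1.02, 0.33, -0.04, -0.13, -0.33]
[0.36, 1.02, 0.33, -0.04, -0.13, -0.33]
[0.494  0.0477 0.1008] t 12.6167
```

View pics/w10.png

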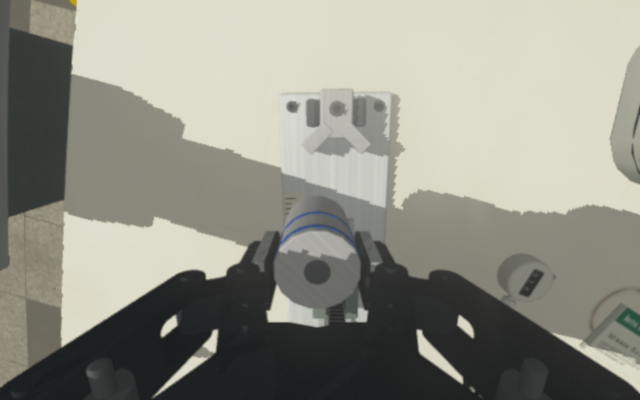

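>>> {"fn": "drive_tool", "kwargs": {
  "plan": [
    [[0.5,0,0.6,0,-0.2,-0.5],[0.5,0,0.6,0,-0.2,-0.5],[0.2,0,0.4,0,-0.1,-0.3],[0,0,0,0,0,0],[0,0,0,0,0,0]]
  ]
}}

```text
time_s: 13.08
tcp_pos: [0.5023, 0.0642, 0.1005]
tcp_rot: [[0.963, 0.001, -0.269], [0.269, 0.001, 0.963], [0.001, -1.0, 0.001]]
ft_force: [-0.3, -0.2, -1.7]
finger_gap: 0.459
```

```bash
python3 - <<'E'
from h import *
t=S2W([.040,0])
plan([t[0],t[1],.015],YAW-np.pi/2,8)
wsnap('w11')
E
```

```text
n 8 total mm [  1.7   0.1 -85.5] turn [-0.  -0.3  0.1]
[0.02, 1.07, -0.01, -0.01, -0.04, 0.01]
[0.02, 1.07, -0.01, -0.01, -0.04, 0.01]
[0.02, 1.07, -0.01, -0.01, -0.04, 0.01]
[0.02, 1.07, -0.01, -0.01, -0.04, 0.01]
[0.02, 1.07, -0.0, -0.01, -0.04, 0.01]
[0.02, 1.07, -0.0, -0.01, -0.04, 0.01]
[0.02, 1.07, -0.0, -0.01, -0.04, 0.01]
[0.02, 1.07, -0.0, -0.01, -0.04, 0.01]
[0.5023 0.0642 0.1005] t 13.0833
```

View pics/w11.png

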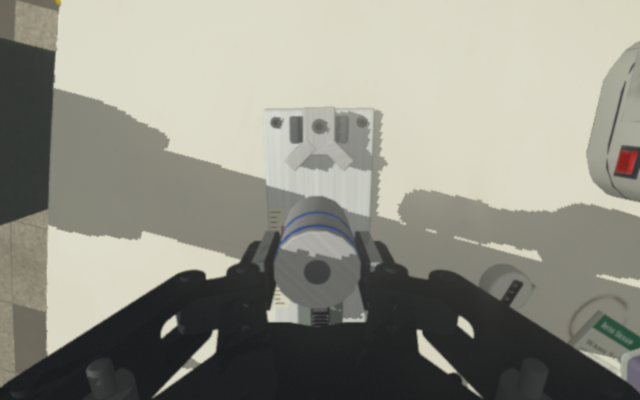

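>>> {"fn": "drive_tool", "kwargs": {
  "plan": [
    [[0.1,0.8,0,0,-0.1,0],[0.1,1.2,0,0,-0.1,0],[0,1.4,0,0,-0.1,0],[0,1.4,0,0,0,0],[0,1.2,0,0,0,0],[0,0.9,0,0,0,0],[0,0.6,0,0,0,0],[0,0.3,0,0,0,0],[0,0,0,0,0,0],[0,0,0,0,0,0]]
  ]
}}

```text
time_s: 13.97
tcp_pos: [0.506, 0.0641, 0.0166]
tcp_rot: [[0.962, 0.003, -0.273], [0.273, 0.001, 0.962], [0.003, -1.0, -0.0]]
ft_force: [-0.5, 0.2, -2.8]
finger_gap: 0.456
```

```bash
python3 - <<'E'
from h import *
t=S2W([.040,0])
plan([t[0],t[1],.0135],YAW-np.pi/2,1)
E
```

```text
n 1 total mm [-2.   0.2 -3.1] turn [ 0.  -0.1  0.2]
[-0.19, 0.31, 0.07, 0.0, -0.09, 0.18]
```

>>> {"fn": "drive_tool", "kwargs": {
  "plan": [
    [[-0.1,0.1,0,0,0,0.1],[0,0.1,0,0,0,0.1],[0,0.1,0,0,0,0],[0,0.05,0,0,0,0],[0,0,0,0,0,0]]
  ]
}}

```text
time_s: 14.38
tcp_pos: [0.5068, 0.0641, 0.0148]
tcp_rot: [[0.962, 0.004, -0.273], [0.273, 0.001, 0.962], [0.004, -1.0, -0.001]]
ft_force: [-0.4, -0.1, -2.0]
finger_gap: 0.454
```

>>> {"fn": "drive_tool", "kwargs": {
  "plan": [
    [[-0.2,0.15,0,0,0,0.1],[0,0.15,0,0,0,0.1],[0,0.15,0,0,0,0],[0,0.1,0,0,0,0]]
  ]
}}

```text
time_s: 14.72
tcp_pos: [0.5054, 0.0636, 0.0122]
tcp_rot: [[0.962, 0.003, -0.273], [0.273, -0.002, 0.962], [0.002, -1.0, -0.003]]
ft_force: [-1.7, -0.2, 2.9]
finger_gap: 0.459
```

>>> {"fn": "drive_tool", "kwargs": {
  "plan": [
    [[0,0,0,0,0,0],[0,0,0,0,0,0],[0,0,0,0,0,0],[0,0,0,0,0,0],[0,-0.5,0,0,0,0]]
  ],
  "gripper": 60
}}

```text
time_s: 15.13
tcp_pos: [0.5063, 0.0641, 0.0177]
tcp_rot: [[0.962, 0.005, -0.273], [0.273, -0.001, 0.962], [0.004, -1.0, -0.003]]
ft_force: [-0.1, -0.0, 0.3]
finger_gap: 0.766
```

```bash
python3 - <<'E'
from h import *
snap('side','s12');crop('s12',(90,250,230,390),4,'s12c')
E
```

```text
(no output)
```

View pics/s12c.png

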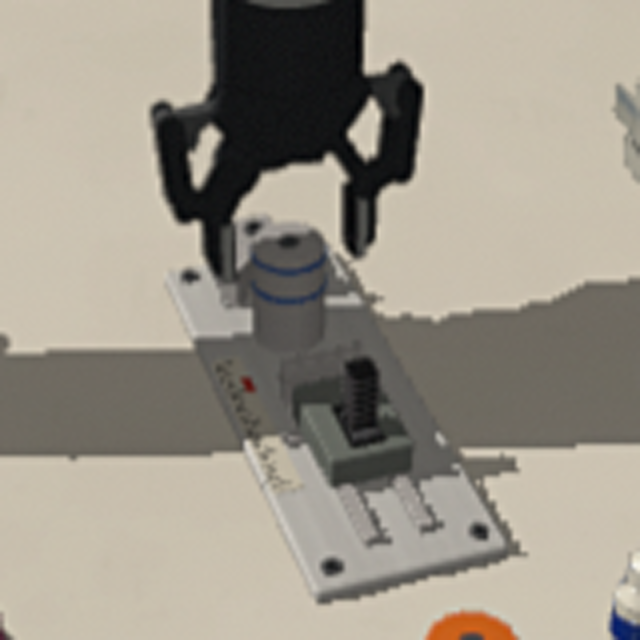

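>>> {"fn": "drive_tool", "kwargs": {
  "plan": [
    [[0,-1,0,0,0,0],[0,-1.6,0,0,0,0],[0,-2,0,0,0,0],[0,-2,0,0,0,0],[0,-1,0,0,0,0],[0,-0.3,-0.5,0,0,0],[0,0,-0.5,0,0,0]]
  ]
}}

```text
time_s: 15.77
tcp_pos: [0.5093, 0.0559, 0.1054]
tcp_rot: [[0.961, 0.008, -0.276], [0.276, 0.0, 0.961], [0.008, -1.0, -0.002]]
ft_force: [-0.2, -0.4, -0.4]
finger_gap: 0.766
```

```bash
python3 - <<'E'
from h import *
wsnap('w13')
s=bot.get_state();print(s['tcp_pos'],s['ft_force'])
P=np.array([.5368,-.0476]);d=np.array([np.cos(YAW),np.sin(YAW)]);t=P-.032*d
plan([t[0],t[1],.085],YAW-np.pi/2,8)
E
```

```text
[0.5093 0.0559 0.1054] t 15.7667
[0.50955312 0.05432867 0.10493035] [ 0.20360306 -1.25886046 -0.70777507]
n 8 total mm [  36.  -132.7  -19.9] turn [ 0.2 -0.   0.4]
[-0.02, 0.25, -1.72, 0.02, -0.0, 0.05]
[-0.02, 0.25, -1.72, 0.02, -0.0, 0.05]
[-0.02, 0.25, -1.72, 0.02, -0.0, 0.05]
[-0.02, 0.25, -1.72, 0.02, -0.0, 0.05]
[-0.02, 0.25, -1.72, 0.02, -0.0, 0.05]
[-0.02, 0.25, -1.72, 0.02, -0.0, 0.05]
[-0.02, 0.25, -1.72, 0.02, -0.0, 0.05]
[-0.02, 0.25, -1.72, 0.02, -0.0, 0.05]
```

View pics/w13.png

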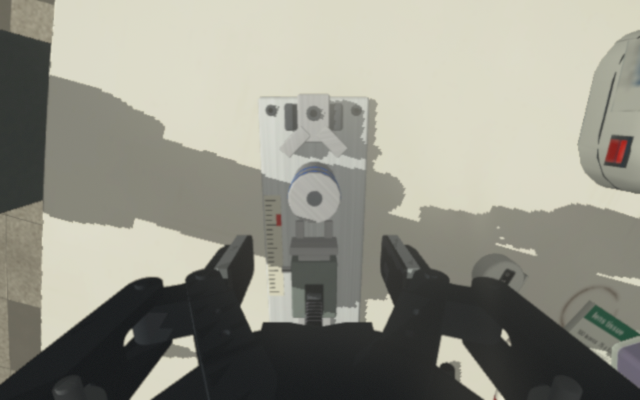

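>>> {"fn": "drive_tool", "kwargs": {
  "plan": [
    [[0,0,-1.2,0,0,0],[0,0,-2,0,0,0],[0,0,-2,0,0,0],[0,0,-2,0,0,0],[0,0,-2,0,0,0],[0,0,-2,0,0,0],[0,0,-1.5,0,0,0],[0,0,-0.8,0,0,0],[0,0,-0.3,0,0,0],[0,0,0,0,0,0],[0,0,0,0,0,0]]
  ],
  "gripper": 255,
  "squeeze": 60
}}

```text
time_s: 16.73
tcp_pos: [0.5425, -0.0876, 0.0964]
tcp_rot: [[0.962, -0.01, -0.273], [0.273, 0.0, 0.962], [-0.01, -1.0, 0.003]]
ft_force: [0.7, 0.1, -0.2]
finger_gap: -0.0
```

```bash
python3 - <<'E'
from h import *
wsnap('w14'); snap('side','s14'); crop('s14',(90,250,230,390),4,'s14c')
P=np.array([.5368,-.0476]);d=np.array([np.cos(YAW),np.sin(YAW)]);t=P-.032*d
plan([t[0],t[1],.05],YAW-np.pi/2,4)
E
```

```text
[ 0.5425 -0.0876  0.0964] t 16.7333
n 4 total mm [  3.    8.6 -46.6] turn [-0.2 -0.  -0.5]
[0.14, 1.16, 0.18, -0.04, -0.01, -0.13]
[0.14, 1.17, 0.18, -0.04, -0.01, -0.13]
[0.14, 1.17, 0.18, -0.04, -0.01, -0.13]
[0.13, 1.17, 0.19, -0.04, -0.01, -0.13]
```

View pics/w14.png

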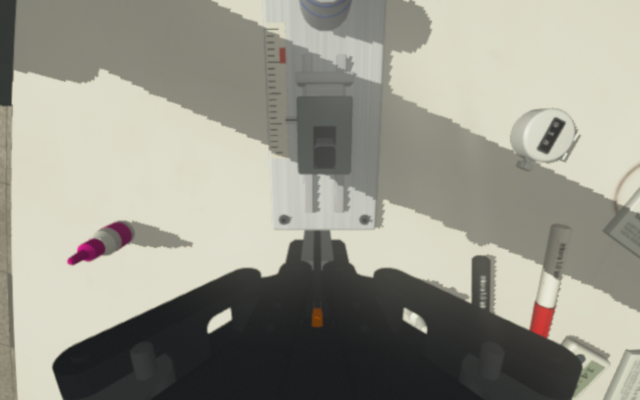

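View pics/s14c.png

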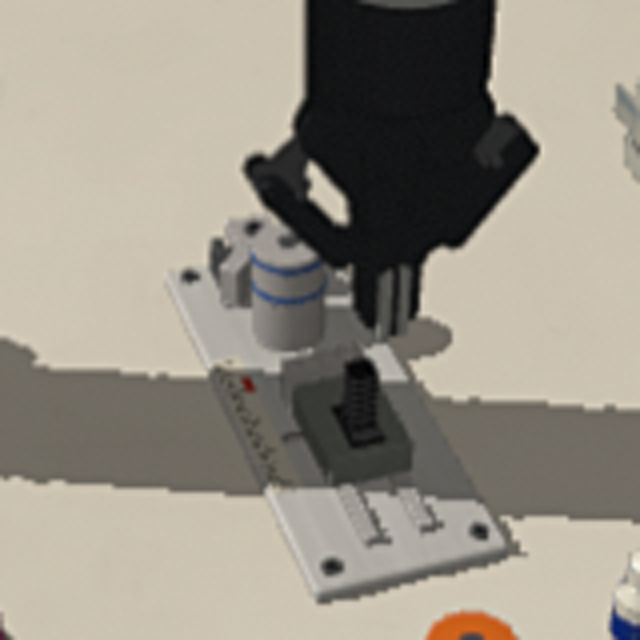

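```bash
python3 - <<'E'
from h import *
_,D,T=wload('w14')
P,z=cloud('wrist',D,(115,180,300,350),T);Q=P.reshape(-1,3);m=(Q[:,2]>.064)&(Q[:,2]<.085)
q=(Q[m]-T[0])@T[1]; print(m.sum(),q.min(0),q.max(0),np.median(q,0))
P,z=cloud('wrist',D,(225,330,295,345),T);Q=P.reshape(-1,3); q=(Q-T[0])@T[1]; m=(z.ravel()>.05)&(z.ravel()<.2)&(q[:,1]>-.1); q=q[m]
for lo in (-.03,-.035,-.04,-.05,-.06):
    k=(q[:,1]<lo+.005)&(q[:,1]>=lo-.002); print(lo,k.sum(), q[k].min(0) if k.any() else '', q[k].max(0) if k.any() else '')
E
```

```text
480 [-0.00243032  0.01995145  0.03313474] [0.01221053 0.02710917 0.04780497] [0.0044502  0.02274778 0.04083301]
-0.03 0  
-0.035 12 [-0.00547107 -0.03691983  0.00996318] [ 0.00417457 -0.03574199  0.01042814]
-0.04 155 [-0.0114876  -0.04198956  0.00570235] [ 0.01205443 -0.03574199  0.01119211]
-0.05 288 [-0.01102813 -0.05196149  0.00567497] [ 0.01261213 -0.04505809  0.01142291]
-0.06 328 [-0.01031108 -0.06197823  0.00587219] [ 0.01159745 -0.05500037  0.01122261]
```

>>> {"fn": "drive_tool", "kwargs": {
  "plan": [
    [[0.3,0.8,0,0,0,-0.2],[0.2,1.2,0,0,0,-0.2],[0,1.6,0,0,0,-0.1],[0,1.6,0,0,0,0],[0,1.2,0,0,0,0],[0,0.8,0,0,0,0],[0,0.4,0,0,0,0],[0,0,0,0,0,0],[0,0,0,0,0,0]]
  ]
}}

```text
time_s: 17.58
tcp_pos: [0.5495, -0.0749, 0.0168]
tcp_rot: [[0.958, 0.004, -0.288], [0.288, 0.008, 0.958], [0.006, -1.0, 0.006]]
ft_force: [-0.1, -0.4, -0.7]
finger_gap: 0.004
```

```bash
python3 - <<'E'
from h import *
_,D,T=wload('w14'); tgt=T[0]+T[1]@np.array([.0049,0,.010]); 
plan([tgt[0],tgt[1],.011],YAW-np.pi/2,1)
wsnap('w15'); crop('w15',(90,260,230,430),4,'w15c')
E
```

```text
n 1 total mm [-5.  -1.8 -5.8] turn [-0.4  0.8  0.3]
[-0.53, 0.58, -0.03, -0.36, 0.78, 0.35]
[ 0.5495 -0.0749  0.0168] t 17.5833
```

View pics/w15c.png

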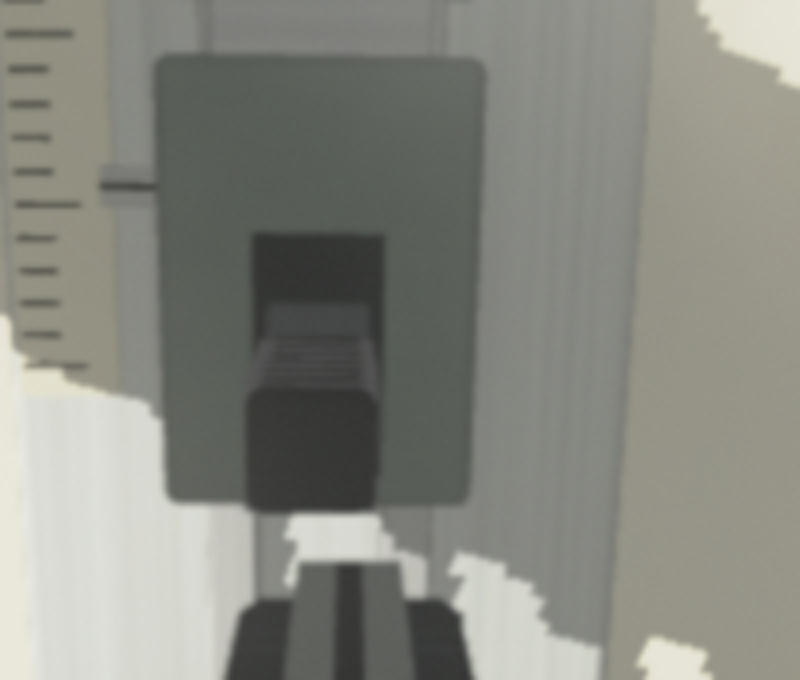

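>>> {"fn": "drive_tool", "kwargs": {
  "plan": [
    [[-0.3,0.3,0,-0.2,0.4,0.2],[-0.2,0.2,0,-0.2,0.4,0.1],[0,0,0.2,0,0,0],[0,0,0.4,0,0,0],[0,0,0.4,0,0,0],[0,0,0.4,0,0,0]]
  ]
}}

```text
time_s: 18.13
tcp_pos: [0.5421, -0.0633, 0.0139]
tcp_rot: [[0.963, 0.006, -0.27], [0.27, -0.003, 0.963], [0.005, -1.0, -0.004]]
ft_force: [0.3, -1.3, 0.1]
finger_gap: -0.002
```

>>> {"fn": "drive_tool", "kwargs": {
  "plan": [
    [[0,0,0.4,0,0,0],[0,0,0.4,0,0,0],[0,0,0.4,0,0,0],[0,0,0.4,0,0,0],[0,0,0.4,0,0,0],[0,0,0.4,0,0,0]]
  ]
}}

```text
time_s: 18.63
tcp_pos: [0.537, -0.0453, 0.0142]
tcp_rot: [[0.964, 0.009, -0.266], [0.266, -0.012, 0.964], [0.006, -1.0, -0.014]]
ft_force: [1.3, -4.5, 1.1]
finger_gap: -0.001
```

>>> {"fn": "drive_tool", "kwargs": {
  "plan": [
    [[0,0,0.4,0.2,0,0],[0,0,0.4,0.2,0,0],[0,0,0.4,0.2,0,0],[0,0,0.4,0.2,0,0],[0,0,0.4,0,0,0],[0,0,0.3,0,0,0]]
  ]
}}

```text
time_s: 19.13
tcp_pos: [0.5303, -0.0224, 0.014]
tcp_rot: [[0.964, 0.005, -0.265], [0.265, 0.001, 0.964], [0.005, -1.0, -0.001]]
ft_force: [1.4, -4.3, -0.0]
finger_gap: -0.0
```

```bash
python3 - <<'E'
from h import *
wsnap('w16');s=bot.get_state();print(s['ft_force']); crop('w16',(20,260,200,440),3,'w16c')
E
```

```text
[ 0.5303 -0.0224  0.014 ] t 19.1333
[ 1.02178186 -3.52851973 -2.13275347]
```

View pics/w16c.png

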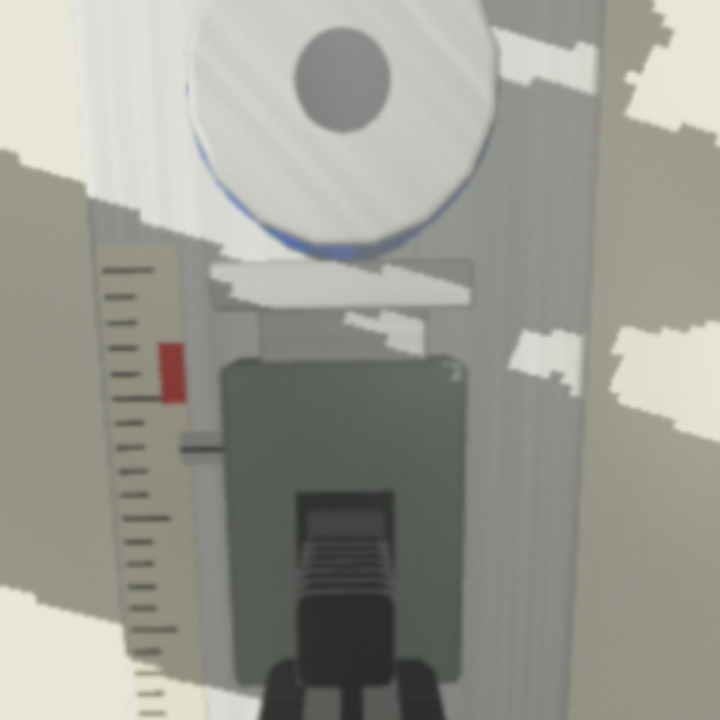

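>>> {"fn": "drive_tool", "kwargs": {
  "plan": [
    [[0,0,0.3,0,0,0],[0,0,0.3,0,0,0],[0,0,0.2,0,0,0],[0,0,0.15,0,0,0]]
  ]
}}

```text
time_s: 19.52
tcp_pos: [0.5275, -0.0127, 0.014]
tcp_rot: [[0.964, 0.005, -0.265], [0.265, -0.0, 0.964], [0.005, -1.0, -0.002]]
ft_force: [1.9, -4.4, -0.4]
finger_gap: -0.004
```

>>> {"fn": "drive_tool", "kwargs": {
  "plan": [
    [[0,0,0.1,0,0,0],[0,0,0.1,0,0,0]]
  ]
}}

```text
time_s: 19.68
tcp_pos: [0.5269, -0.0106, 0.014]
tcp_rot: [[0.964, 0.005, -0.265], [0.265, -0.0, 0.964], [0.005, -1.0, -0.002]]
ft_force: [1.6, -5.1, 0.3]
finger_gap: -0.003
```

>>> {"fn": "drive_tool", "kwargs": {
  "plan": [
    [[0,0,0.1,0,0,0],[0,0,0.1,0,0,0]]
  ]
}}

```text
time_s: 19.85
tcp_pos: [0.5263, -0.0087, 0.014]
tcp_rot: [[0.964, 0.005, -0.265], [0.265, -0.001, 0.964], [0.005, -1.0, -0.002]]
ft_force: [1.9, -5.5, -0.1]
finger_gap: -0.003
```

>>> {"fn": "drive_tool", "kwargs": {
  "plan": [
    [[0,0,0.1,0,0,0],[0,0,0.1,0,0,0]]
  ]
}}

```text
time_s: 20.02
tcp_pos: [0.526, -0.0074, 0.0141]
tcp_rot: [[0.964, 0.005, -0.264], [0.264, -0.002, 0.964], [0.005, -1.0, -0.003]]
ft_force: [2.1, -6.7, -1.3]
finger_gap: 0.002
```

>>> {"fn": "drive_tool", "kwargs": {
  "plan": [
    [[0,0,0.07,0,0,0]]
  ]
}}

```text
time_s: 20.1
tcp_pos: [0.526, -0.0075, 0.014]
tcp_rot: [[0.965, 0.006, -0.264], [0.264, -0.003, 0.965], [0.005, -1.0, -0.004]]
ft_force: [1.8, -6.2, -0.5]
finger_gap: -0.0
```

```bash
python3 - <<'E'
from h import *
wsnap('w17');s=bot.get_state();print(s['tcp_pos'],s['ft_force']); crop('w17',(0,240,200,440),3,'w17c')
E
```

```text
[ 0.526  -0.0075  0.014 ] t 20.1
[ 0.52597595 -0.00753367  0.01403309] [ 1.40408982 -5.60009055 -1.33409895]
```

View pics/w17c.png

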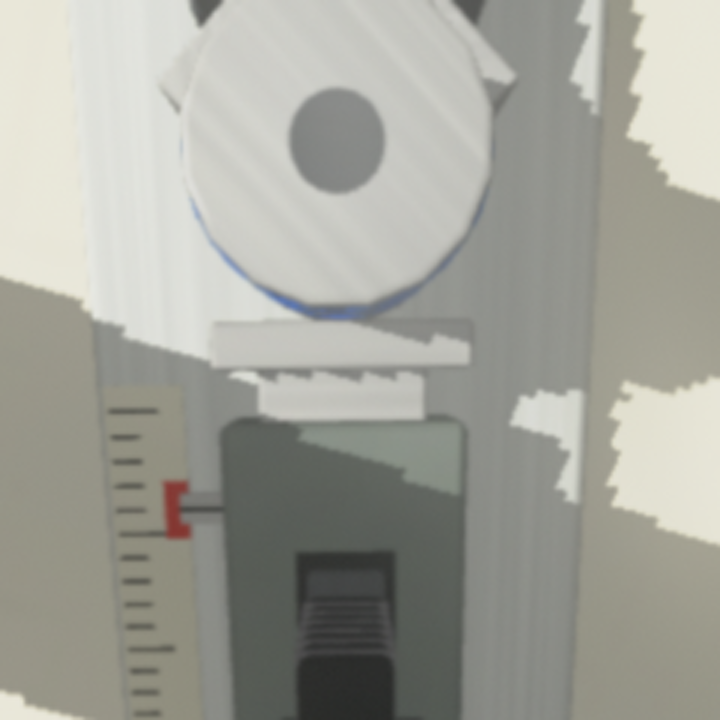

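>>> {"fn": "drive_tool", "kwargs": {
  "plan": [
    [[0,0,0.12,0,0,0]]
  ]
}}

```text
time_s: 20.23
tcp_pos: [0.526, -0.0075, 0.0141]
tcp_rot: [[0.965, 0.006, -0.263], [0.263, -0.004, 0.965], [0.005, -1.0, -0.006]]
ft_force: [2.0, -7.3, -0.3]
finger_gap: -0.002
```

>>> {"fn": "drive_tool", "kwargs": {
  "plan": [
    [[0,0,0.2,0,0,0]]
  ]
}}

```text
time_s: 20.32
tcp_pos: [0.526, -0.0076, 0.0141]
tcp_rot: [[0.965, 0.007, -0.262], [0.262, -0.007, 0.965], [0.005, -1.0, -0.008]]
ft_force: [2.9, -8.8, -0.8]
finger_gap: 0.002
```

>>> {"fn": "drive_tool", "kwargs": {
  "plan": [
    [[0,0,0.25,0,0,0],[0,0,0.25,0,0,0]]
  ]
}}

```text
time_s: 20.48
tcp_pos: [0.526, -0.0079, 0.0142]
tcp_rot: [[0.966, 0.008, -0.258], [0.258, -0.013, 0.966], [0.005, -1.0, -0.015]]
ft_force: [3.1, -8.3, -0.5]
finger_gap: -0.003
```

>>> {"fn": "drive_tool", "kwargs": {
  "plan": [
    [[0,0,0.3,0.4,0,0],[0,0,0.3,0.4,0,0]]
  ]
}}

```text
time_s: 20.65
tcp_pos: [0.5259, -0.0076, 0.0141]
tcp_rot: [[0.967, 0.006, -0.254], [0.254, -0.006, 0.967], [0.004, -1.0, -0.008]]
ft_force: [2.5, -9.2, -1.8]
finger_gap: -0.003
```

>>> {"fn": "drive_tool", "kwargs": {
  "plan": [
    [[0,0,0.4,0.4,-0.4,0],[0,0,0.4,0.4,-0.4,0]]
  ]
}}

```text
time_s: 20.82
tcp_pos: [0.5259, -0.0073, 0.0141]
tcp_rot: [[0.965, 0.005, -0.263], [0.263, -0.001, 0.965], [0.005, -1.0, -0.003]]
ft_force: [3.8, -9.0, -2.4]
finger_gap: 0.004
```

>>> {"fn": "drive_tool", "kwargs": {
  "plan": [
    [[0,0,0.5,0.2,-0.1,0],[0,0,0.5,0.2,-0.1,0]]
  ]
}}

```text
time_s: 20.98
tcp_pos: [0.5259, -0.0074, 0.0141]
tcp_rot: [[0.966, 0.006, -0.259], [0.259, -0.006, 0.966], [0.004, -1.0, -0.007]]
ft_force: [3.5, -12.2, -0.8]
finger_gap: -0.001
```

>>> {"fn": "drive_tool", "kwargs": {
  "plan": [
    [[0,0,0.55,0.3,-0.2,0],[0,0,0.55,0.3,-0.2,0]]
  ]
}}

```text
time_s: 21.15
tcp_pos: [0.5259, -0.0075, 0.0142]
tcp_rot: [[0.966, 0.007, -0.258], [0.258, -0.009, 0.966], [0.004, -1.0, -0.01]]
ft_force: [4.3, -11.5, -1.2]
finger_gap: 0.004
```

>>> {"fn": "drive_tool", "kwargs": {
  "plan": [
    [[0,0,0.6,0.4,-0.2,0],[0,0,0.6,0.4,-0.2,0],[0,0,0.6,0.4,-0.2,0]]
  ]
}}

```text
time_s: 21.4
tcp_pos: [0.5258, -0.0075, 0.0142]
tcp_rot: [[0.967, 0.007, -0.255], [0.255, -0.009, 0.967], [0.004, -1.0, -0.011]]
ft_force: [4.9, -12.9, -1.1]
finger_gap: -0.0
```

>>> {"fn": "drive_tool", "kwargs": {
  "plan": [
    [[0,0,0.6,0.4,-0.2,0],[0,0,0.6,0.4,-0.2,0],[0,0,0.6,0.4,-0.2,0],[0,0,0.6,0.4,-0.2,0]]
  ]
}}

```text
time_s: 21.73
tcp_pos: [0.5258, -0.0075, 0.0142]
tcp_rot: [[0.968, 0.006, -0.252], [0.252, -0.01, 0.968], [0.004, -1.0, -0.011]]
ft_force: [4.2, -12.8, -1.8]
finger_gap: 0.002
```

>>> {"fn": "drive_tool", "kwargs": {
  "plan": [
    [[0,0,-0.1,0,0,0],[0,0,-0.3,0,0,0],[0,0,-0.6,0.2,-0.2,0],[0,0,-1,0.2,-0.2,0],[0,0,-1,0,0,0],[0,0,-0.5,0,0,0],[0,-1,0,0,0,0],[0,-2,0,0,0,0],[0,-3,0,0,0,0],[0,-3,0,0,0,0],[0,-1,0,0,0,0],[0,0,0,0,0,0]]
  ]
}}

```text
time_s: 22.73
tcp_pos: [0.531, -0.0301, 0.1198]
tcp_rot: [[0.963, -0.003, -0.27], [0.27, 0.017, 0.963], [0.002, -1.0, 0.017]]
ft_force: [0.3, -0.2, -0.6]
finger_gap: 0.0
```

```bash
python3 - <<'E'
from h import *
wsnap('w20');s=bot.get_state();print(s['tcp_pos'],s['ft_force'])
crop('w20',(0,180,230,410),4,'w20c');snap('side','s20');crop('s20',(90,250,230,390),4,'s20c')
E
```

```text
[ 0.531  -0.0301  0.1198] t 22.7333
[ 0.5309196  -0.02996773  0.11921198] [ 0.61552142 -0.1581931   0.05868736]
```

View pics/w20c.png

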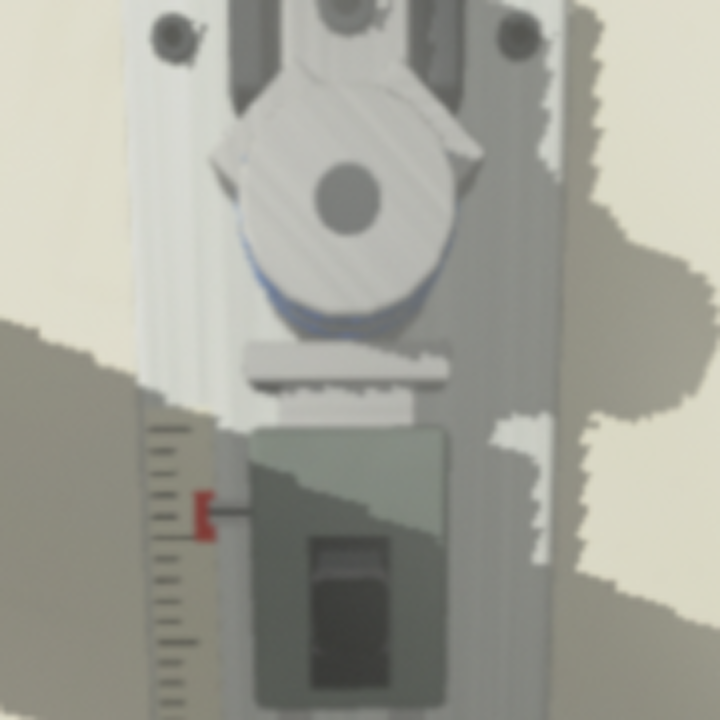

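View pics/s20c.png

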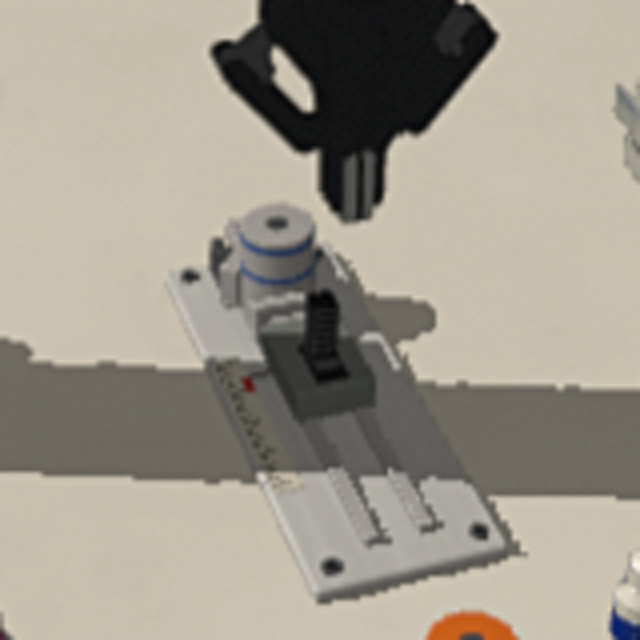

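```bash
python3 - <<'E'
from h import *
d=np.array([np.cos(YAW),np.sin(YAW)])
for f,pb,jb in (('w20',(120,180,300,335),(75,110,285,350)),('w14',(115,180,300,350),(65,90,290,360)),('w2',(105,160,295,340),(80,95,290,340))):
    _,D,T=wload(f)
    P,_=cloud('wrist',D,pb,T);Q=P.reshape(-1,3);q=Q[(Q[:,2]>.068)&(Q[:,2]<.08)]
    a=q[:,:2]@d; pc=(np.percentile(a,2)+np.percentile(a,98))/2
    P,_=cloud('wrist',D,jb,T);Q=P.reshape(-1,3);q=Q[(Q[:,2]>.0355)&(Q[:,2]<.042)]
    b=q[:,:2]@d; jc=np.percentile(b,[2,50,98]); print(f,len(a),len(b),'post',round(pc,4),np.ptp(a).round(4),'jaw mid - post',(jc[1]-pc).round(4),np.round(jc-pc,4))
E
```

```text
w20 360 562 post -0.1336 0.0139 jaw mid - post 0.0503 [0.0459 0.0503 0.0552]
w14 480 642 post -0.1927 0.0147 jaw mid - post 0.0559 [0.0524 0.0559 0.0596]
w2 167 299 post -0.1183 0.0131 jaw mid - post 0.0498 [0.0463 0.0498 0.0542]
```

```bash
python3 - <<'E'
from h import *
print(bot.hand_in(), bot.get_state()['time_s'])
E
```

```text
the job is handed in; nothing more can be done
the job is handed in; nothing more can be done
```

The setting master is clamped in the V with the pointer on the middle of the red mark. I handed the job in shortly after 22.8 s on the robot's clock; no verdict is reported.

**What I did:** I pulled the carriage back by the post to a reading of about -50 mm. Then I stood the grey, blue-banded master upright in front of the V and let go. With closed fingers I pushed the post only from behind until it stopped, near a reading of 0. I raised the force at the tool to about 13.5 N and held it above 12 N for about 0.8 s. Less the measured sliding friction of about 4.5 N, that is roughly 9 N on the master. I backed straight off and lifted clear.

**Last checks:**
- **Pointer:** it stands at the centre of the red bar, reading about 0.
- **Master:** it is upright and centred in the V to within about a pixel.
- **Post:** the jaw-to-post distance is 50.3 mm, against 50 mm expected at the forward end of the play and 56 mm at the back.
- **Robot:** the tool force is about zero and the fingers are in free air.
- **Bystanders:** I never reached near the dropper bottles or the counter, but I did not measure their positions again at the end.

**Disagreement:** both cameras showed the fingertips about 31 mm behind the reported TCP when nearly shut and about 45 mm when open, more than the text says. The two grasps and the placing bore this out, so I corrected all heights for it.

**Less certain:** the force on the master was inferred from the wrist reading, which is noisy by about 1 N. The clamping force left after letting go was not measured.

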